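# Fold the splash guard away and pin it shut

## Robot

A 7-joint arm with a two-finger parallel gripper is mounted at the origin on the work surface. World frame = base frame: x ahead of the robot, y to its left, z up, the work surface at z = 0. Lengths are in m, angles in rad, forces in N, time in s.
With the tool pointing down it reaches from about 0.425 to 0.875 m from the base axis. Payload 8.4 kg.
Tool frame: the origin (TCP) lies midway between the tips of the shut fingers; the grasp point (between the pads) lies 19 mm behind it (grasp_offset is the distance from the TCP to the grasp point, in m); x points along the fingers, y is the direction in which the jaws open and shut, and the axes are right-handed (so a half turn about x gives the same grasp; the last joint's range is limited). The gripper opens to 85 mm and grips with 20 to 120 N. Pads are 22 mm wide; open, the fingers measure 114 mm over their backs; the gripper's body (76 mm by 85 mm) begins 54 mm behind the grasp point. The pads swing forward as they close: fully open they stand 13 mm farther back than shut.
Start: joints at [1.244, 0.333, 0.04, 1.465, -0.013, 1.343, -0.059], TCP at [0.147, -0.633, 0.231] pointing down, gripper open.
Joint ranges: [-2.58, 2.58], [-0.38, 2.09], [-1.3, 1.39], [0.25, 2.4], [-1.5, 4.64], [0.08, 2.09], [-2.65, 2.65]. Speed limits (rad/s): [2.22, 2.22, 2.79, 2.79, 3.14, 3.14, 3.14].

## Interface

Orientations are given as a unit quaternion [x, y, z, w].
In Python, from bench import * gives the robot as it stands. The module is installed in compiled form; this text tells all that it offers.
- The arm moves only by the tool jog_arm, never from a script. Its argument "series" is text: rows parted by semicolons, each of 6 numbers parted by spaces: the shift along the world's x, y, z in mm, then the turn, a rotation vector about the world's x, y, z in degrees. In form: x y z ax ay az; .... A call has 1 to 20 rows; each row shifts and turns the pose as measured when the row begins; what a row does not reach is not made up. A row lasts 1/12 s, in which the tool goes at most 41.7 mm and 7.16 degrees, less where a joint would pass 70% of its speed; a pose out of reach is approached as far as the arm can. A call is refused whole if a number of a shift passes 41.7 or a number of a turn 7.16, either way. A call with a gripper value outside its range is refused whole. "grip" is the gripper's target within -1 to 1 (shut at 1, half-way at 0, fully open at -1), set as the call begins (left out, the last holds). The fingers move at their own pace and stop on an object; the grip force is fixed at half the most. Time passes only in rows, so rows that do not move let the fingers close. It gives the time, the measured TCP pose, the force and the opening at its end, in the units of the state.
- sense(): the state, without advancing time (a new reading comes with each control period).
- camera(name): name is "side" or "top" or "wrist"; returns a dict with "frame" (384x512x3 uint8, red, green, blue), "range_z" (384x512 float32, m along the optical axis (not along the pixel's ray), 0 where there is no reading), "fx", "fy", "cx", "cy" (pixels), "view" (4x4, takes a point from world to camera coordinates); the wrist camera has in their place "tool_from_camera" (4x4, takes a point from camera to tool coordinates, whose origin is the TCP and whose axes are the tool frame's). Camera axes: x right, y down, z forward; pixel columns grow to the right and rows downward; lengths in m; the calibration is good to about 2 mm. A picture is of the moment at which its call begins: read the wrist's pose just before it.
- close_job(): hands the job in, once; it reports no verdict.
The state is a dict: "time_s": time; "q": joint angles; "dq": joint speeds; "tau": joint torques, N m; "ee_pos": TCP position; "orientation": TCP orientation; "wrist_force": force on the tool from outside, world axes, zero at the start; "ft_torque": the same for the moment, N m; "gripper_width": finger opening in m.
Only numpy, scipy, OpenCV 4.12 (cv2) and the standard library are available. Lean on these libraries where they do the work, as an engineer would, in place of code of your own. Each camera call takes 0.05 s, during which the arm holds its last target.

## Task

Pack up the three-leaf splash guard on the sampling table: first fold the end leaf fully home against the middle leaf while the middle leaf is still standing well open, and then swing the two together in against the fixed leaf. Finally take the locking pin out of its stand and put it all the way down through the eye of the middle leaf and the keeper beneath it; the keeper's setting is not known exactly, so feel for its hole with the pin, moving the leaf to and fro. Leave the bottles, jar and tape roll standing where they are.

Things in the scene. Friction and masses are not known exactly. Their poses are not given: they have to be found in the camera images.
- guard: Splash guard of three upright leaves (clear panels in white frames 8 mm thick, 10 to 105 mm above the table) on upright hinges. Origin: on the main hinge axis at table level; z up. The middle leaf turns about this z axis; folded, it runs along -y at x = 0. The fixed leaf stands at x = +50 mm, from y = 0 to -134 mm, joined to the hinge by a bracket 12 mm wide, up to 115 mm high.
- end_hinge (a point): Axis of the hinge between middle and end leaf, at table level: 130 mm along the middle leaf from the main hinge and 16 mm from its centre plane, on the face that looks to the fixed leaf (guard x = +16, y = -130 mm when folded). The end leaf folds against that face, so it ends up between the other two; the middle leaf cannot close before it.
- keeper_mid (a point): Middle of the keeper's setting range (guard x = 0, y = -160 mm), at the height of its top face, 82 mm. The keeper is a fixed post with a horizontal plate, 70 mm (guard x) by 36 mm (y), 14 mm thick, with a 15 mm upright hole through it. The real hole lies up to 15 mm to either side of this point along guard x, not measured; the middle leaf can follow it. The post rises to 82 mm behind, at y = -178 to -192 mm.
- mid_leaf (a joint): Main hinge, rad: 0 = middle leaf parallel to the fixed leaf (folded), growing as it swings open towards -x of the guard (at pi/2 it points along -x; seen from above it opens clockwise). Runs from -0.14 to 1.9. Stiff: about 0.35 N m of friction, it stays where it is left.
- end_leaf (a joint): Hinge between middle and end leaf, rad: 0 = end leaf folded flat along the middle leaf (a stop; the leaves' centre planes 16 mm apart), growing as it swings open, clockwise from above too: at pi/2 it stands square to the middle leaf, on the side of the fixed leaf. Up to 2.2. Light: about 0.07 N m of friction, it stays where it is left.
- mid_eye (a point): Centre of the mouth of the eye at the end of the middle leaf, on its top face (98 mm above the table): a 15 mm upright hole through an aluminium tab 32 x 32 mm, 12 mm thick, 160 mm from the main hinge axis. Folded, the tab passes 4 mm above the keeper's plate.
- end_edge (a point): Middle of the free edge of the end leaf, at its top (105 mm above the table), 115 mm from its hinge axis.
- pin: Steel locking pin, upright in its stand; origin at its tip, z along the pin up to the head. Shank 12 mm thick and 60 mm long with a 1.5 mm chamfer at the tip, then a flange 28 mm wide from 60 to 65 mm, then a round grip 22 mm thick from 65 to 96 mm. Its flange rests on the stand, or on the eye when home. 110 g.
- pin_stand: Grey block, 56 x 56 x 68 mm, fixed, with the 16 mm upright hole the pin is kept in; origin at the centre of its underside.
- pump_bottle: Bystander: clear pump dispenser bottle, 72 mm wide, about 155 mm tall; origin at the centre of its underside
- spray_bottle: Bystander: clear spray bottle with a white tapered cap, 54 mm wide, 152 mm tall; origin at the centre of its underside
- swab_jar: Bystander: small glass jar with lid, 56 mm wide, 55 mm tall; origin at the centre of its underside
- tape_roll: Bystander: paper tape roll lying flat, 84 mm wide, 25 mm tall; origin at the centre of its underside

How it is judged:
By the outcome, as a careful person would: the job done as asked, in the order asked, and still so for the second after the job is handed in, with the robot touching nothing.
It also fails if it takes over 72 s, if anything falls off the work surface, if the arm or the gripper's body presses on something with over 40 N, if the wrist force passes 120 N, or if a joint passes its speed limit or range.

## Working session

There is one attempt and no reset: what is moved stays moved. The work goes in short steps, Python scripts to look and compute and a tool call to move; the robot and the scene stay as the last step left them, time stands still between calls to the robot, and variables do not carry over. Pictures are saved under pics/ and viewed, and the job is handed in when it is done.

Besides the shell and the picture viewer there is one more tool, called after "Call:" as name(argument=value, ...) on one line, values as JSON. jog_arm: Moves the arm, as the interface text tells. Its arguments: {"type":"object","properties":{"series":{"type":"string"},"grip":{"type":"number"}},"required":["series"]}

```bash
mkdir -p pics; cat > h.py <<'E'
from bench import *
import numpy as np, cv2, pickle, sys
def snap(n,tag):
    s=sense(); c=camera(n); pickle.dump((s,c),open(f'pics/{tag}.pkl','wb'))
    cv2.imwrite(f'pics/{tag}.png',cv2.cvtColor(c['frame'],cv2.COLOR_RGB2BGR)); return s,c
def load(tag): return pickle.load(open(f'pics/{tag}.pkl','rb'))
def rot(q):
    from scipy.spatial.transform import Rotation as R
    return R.from_quat(q).as_matrix()
def cam2w(s,c):
    if 'view' in c: return np.linalg.inv(c['view'])
    T=np.eye(4);T[:3,:3]=rot(s['orientation']);T[:3,3]=s['ee_pos'];return T@c['tool_from_camera']
def px(s,c,u,v,z=None):
    T=cam2w(s,c); d=np.array([(u-c['cx'])/c['fx'],(v-c['cy'])/c['fy'],1.])
    if z is None:
        r=c['range_z'][int(round(v)),int(round(u))]; p=d*r; return T[:3,:3]@p+T[:3,3]
    D=T[:3,:3]@d; t=(z-T[2,3])/D[2]; return T[:3,3]+t*D
def crop(tag,x0,y0,x1,y1,k,out):
    im=cv2.imread(f'pics/{tag}.png')[y0:y1,x0:x1]
    cv2.imwrite(f'pics/{out}.png',cv2.resize(im,None,fx=k,fy=k,interpolation=cv2.INTER_CUBIC))
E
python3 - <<'E'
from h import *
for n in('top','side','wrist'):
    s,c=snap(n,n+'0')
    print(n,cam2w(s,c).round(3).tolist(),c['fx'],c['cx'],c['cy'])
print(s)
E
```

```text
top [[0.029, -0.992, 0.121, 0.466], [-1.0, -0.029, -0.0, 0.044], [0.004, -0.121, -0.993, 1.029], [0.0, 0.0, 0.0, 1.0]] 371.02173660293965 256.6368534114086 191.62167164363447
side [[-0.68, -0.511, 0.526, 0.146], [-0.733, 0.486, -0.475, 0.423], [-0.013, -0.708, -0.706, 0.677], [0.0, 0.0, 0.0, 1.0]] 348.7779373281449 252.85429704081565 183.56032031239698
wrist [[0.227, -0.939, -0.259, 0.213], [-0.974, -0.219, -0.058, -0.618], [-0.002, 0.265, -0.964, 0.373], [0.0, 0.0, 0.0, 1.0]] 267.3215703154403 254.41012939368395 194.15391965703694
{'time_s': 0.1, 'q': array([ 1.2437696 ,  0.333833  ,  0.03990193,  1.46620691, -0.01336593,
        1.34330546, -0.05849058]), 'dq': array([ 1.22933965e-03, -2.05832796e-03,  5.66099565e-05, -2.27233994e-03,
        5.00672880e-04,  1.89370085e-03,  1.46720239e-04]), 'tau': array([ 3.08036404e-03, -6.60023975e+01,  1.36954509e+00, -4.06477547e+01,
        1.70827133e-02,  8.92014796e-03,  5.99056420e-05]), 'ee_pos': array([ 0.14665925, -0.63280235,  0.23050351]), 'orientation': array([-0.70241569, -0.08088015,  0.70263388, -0.0798513 ]), 'wrist_force': array([ 0.57246988, -0.55333602,  1.157255  ]), 'ft_torque': array([ 0.01519762, -0.03234611,  0.02325292]), 'gripper_width': 0.08531004040602261}
```

View pics/top0.png

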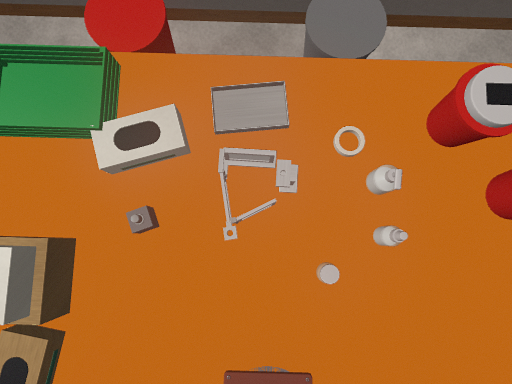

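View pics/side0.png

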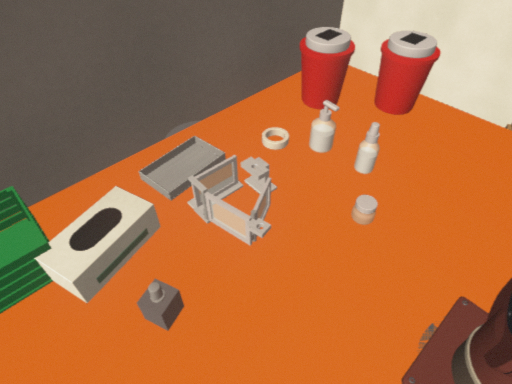

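```bash
python3 - <<'E'
from h import *
crop('top0',200,135,310,250,7,'top0c')
crop('side0',170,140,300,250,6,'side0c')
crop('top0',115,190,175,250,8,'top0p')
s,c=load('top0')
E
```

```text
(no output)
```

View pics/top0c.png

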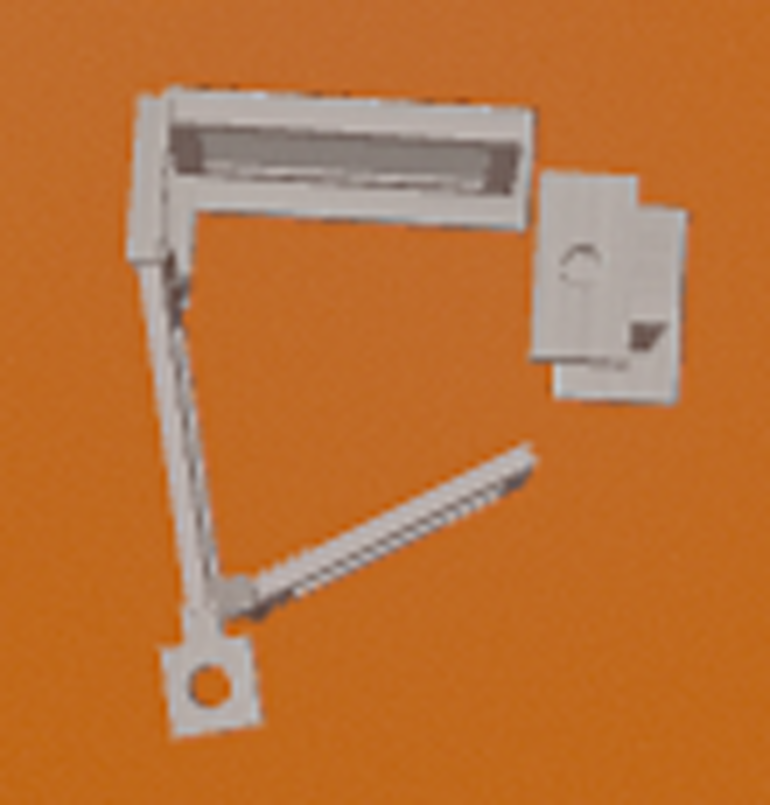

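View pics/side0c.png

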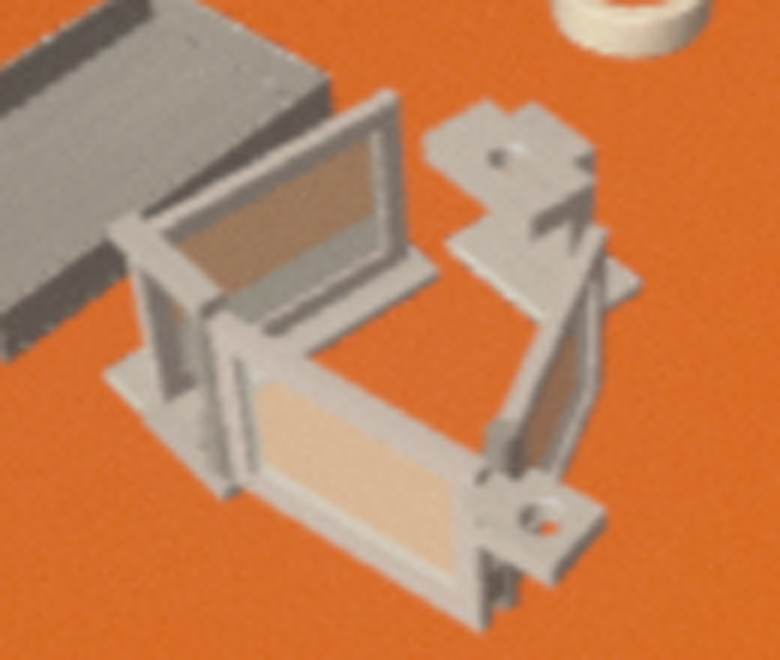

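View pics/top0p.png

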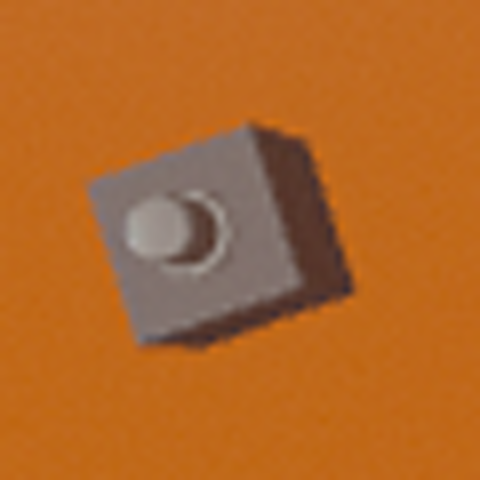

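```bash
python3 - <<'E'
from h import *
s,c=load('top0')
K=lambda a,b:(200+(a-3)/7,135+(b-3)/7)
P=dict(eye=(K(209,685),.098),khole=(K(581,263),.082),kc1=(K(541,172),.082),kc2=(K(637,177),.082),kc3=(K(530,360),.082),edge=(K(531,457),.105),ehinge=(K(238,592),.105),
 br1=(K(140,97),.115),br2=(K(130,262),.115),br3=(K(160,262),.115),fl1=(K(170,98),.105),fl2=(K(532,108),.105),fl3=(K(532,122),.105),mid1=(K(152,270),.105),
 head=((115+(157-4)/8,190+(230-4)/8),.104))
for k,((u,v),z) in P.items():
    print(k,np.round([u,v],1),px(s,c,u,v,z).round(4),px(s,c,u,v).round(4))
E
```

```text
eye [229.4 232.4] [0.4754 0.1086 0.098 ] [ 0.4764  0.1155 -0.001 ]
khole [282.6 172.1] [ 0.6345 -0.0219  0.082 ] [ 0.6482 -0.0272  0.005 ]
kc1 [276.9 159.1] [ 0.6684 -0.0064  0.082 ] [ 0.6683 -0.0064  0.082 ]
kc2 [290.6 159.9] [ 0.6675 -0.0421  0.082 ] [ 0.6846 -0.0493  0.0018]
kc3 [275.3 186. ] [ 0.5978 -0.0039  0.082 ] [ 0.6091 -0.008   0.0007]
edge [275.4 199.9] [ 0.5596 -0.0039  0.105 ] [ 0.5598 -0.004   0.1024]
ehinge [233.6 219.1] [0.5084 0.0991 0.105 ] [0.5083 0.0989 0.1077]
br1 [219.6 148.4] [0.6845 0.1401 0.115 ] [ 7.122e-01  1.523e-01 -7.000e-04]
br2 [218.1 172. ] [0.6243 0.1413 0.115 ] [ 0.6446  0.1537 -0.0019]
br3 [222.4 172. ] [0.6246 0.1306 0.115 ] [0.6259 0.1313 0.1077]
fl1 [223.9 148.6] [0.6869 0.1303 0.105 ] [0.6864 0.1301 0.1068]
fl2 [275.6 150. ] [ 0.687  -0.0014  0.105 ] [ 0.7128 -0.0066 -0.0028]
fl3 [275.6 152. ] [ 0.6818 -0.0015  0.105 ] [ 7.065e-01 -6.600e-03 -5.000e-04]
mid1 [221.3 173.1] [0.6233 0.1343 0.105 ] [0.6237 0.1345 0.1029]
head [134.1 218.2] [0.5035 0.3464 0.104 ] [0.5034 0.3457 0.1061]
```

```bash
python3 - <<'E'
from h import *
s,c=load('wrist0')
print(rot(s['orientation']).round(3)); print(c['tool_from_camera'].round(4))
E
```

```text
[[-0.     0.226 -0.974]
 [ 0.001 -0.974 -0.226]
 [-1.    -0.001  0.   ]]
[[ 4.000e-04 -2.654e-01  9.642e-01 -1.428e-01]
 [ 1.000e+00  8.000e-04 -2.000e-04  6.000e-04]
 [-7.000e-04  9.642e-01  2.654e-01 -6.820e-02]
 [ 0.000e+00  0.000e+00  0.000e+00  1.000e+00]]
```

View pics/wrist0.png

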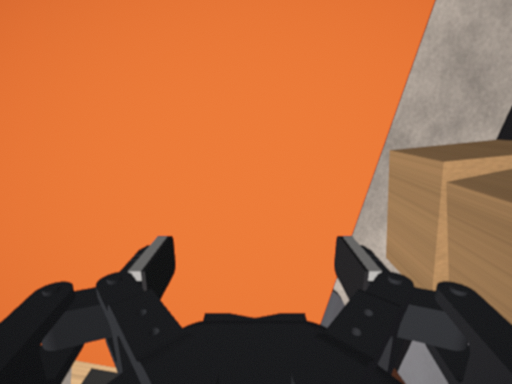

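Call:
jog_arm(series="18 31 2 0 0 0;18 31 2 0 0 0;18 31 2 0 0 0;18 31 2 0 0 0;18 31 2 0 0 0;18 31 2 0 0 0;18 31 2 0 0 0;18 31 2 0 0 0;18 31 2 0 0 0;18 31 2 0 0 0;18 31 2 0 0 0;18 31 0 0 0 0;18 31 0 0 0 0;18 31 0 0 0 0;18 31 0 0 0 0;18 31 0 0 0 0;18 31 0 0 0 0;18 31 0 0 0 0;18 31 0 0 0 0;18 31 0 0 0 0", grip=1)

```text
time_s: 1.82
ee_pos: [0.5073, 0.0149, 0.249]
orientation: [-0.701, -0.075, 0.705, -0.075]
wrist_force: [-0.3, -1.2, 0.3]
gripper_width: 0.0
```

```bash
python3 - <<'E'
from h import *
s,c=snap('wrist','w1'); print(s['ee_pos'],s['q'].round(2))
E
```

```text
[0.50725913 0.01494724 0.24895953] [ 0.53  0.08 -0.68  1.75  0.05  1.34 -1.52]
```

View pics/w1.png

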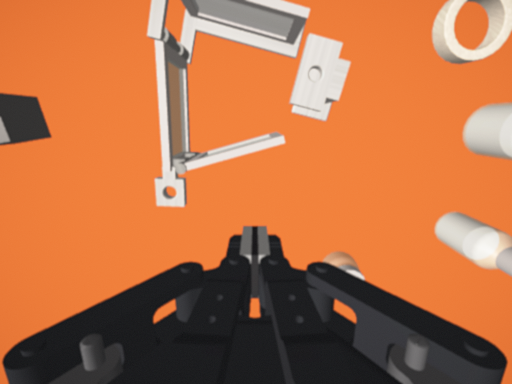

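```bash
python3 - <<'E'
from h import *
crop('w1',140,0,360,215,3.6,'w1c')
E
```

```text
(no output)
```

View pics/w1c.png

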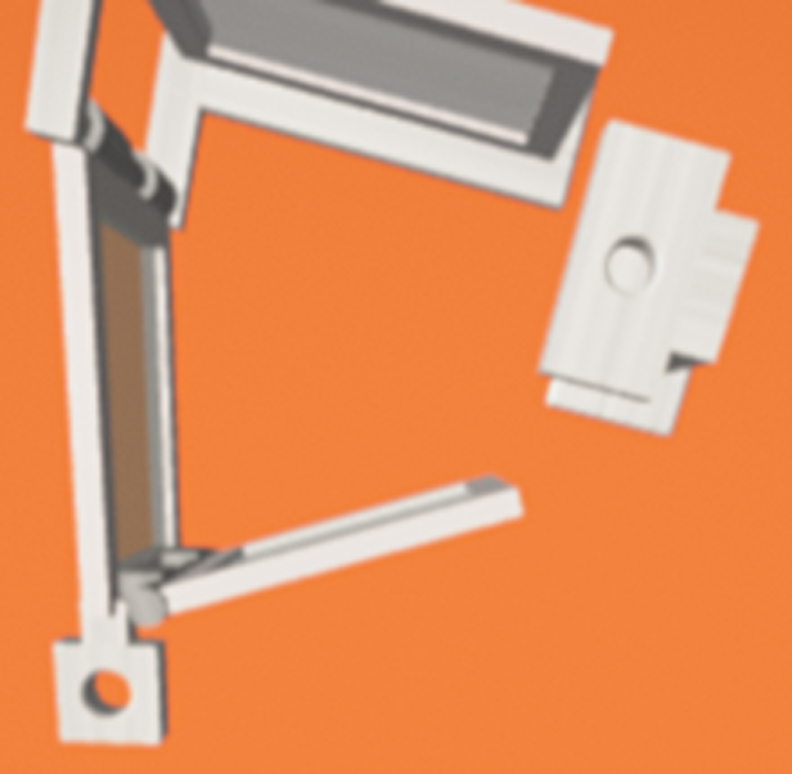

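```bash
python3 - <<'E'
from h import *
s,c=load('w1')
k=3.6
for n,a,b,z in [('khole',630,265,.082),('kc1',610,119,.082),('kc2',730,153,.082),('kc3',540,372,.082),('eye',107,692,.098),('edge',520,502,.105),('hinge',148,600,.105),('br',53,137,.115),('flend_lo',575,130,.01),('fl',612,33,.105),('fl_in',597,65,.105)]:
    u=140+(a-1.3)/k; v=(b-1.3)/k
    print(n,px(s,c,u,v,z).round(4),px(s,c,u,v).round(4))
E
```

```text
khole [ 0.6342 -0.0237  0.082 ] [ 0.6483 -0.0361  0.0088]
kc1 [ 0.6701 -0.0077  0.082 ] [ 0.695  -0.0172  0.0012]
kc2 [ 0.669  -0.0438  0.082 ] [ 6.938e-01 -6.290e-02  5.000e-04]
kc3 [ 0.5995 -0.005   0.082 ] [ 0.5997 -0.0054  0.0788]
eye [0.4763 0.1069 0.098 ] [4.436e-01 1.329e-01 4.000e-04]
edge [ 0.5615 -0.0057  0.105 ] [ 5.566e-01 -1.830e-02 -4.000e-04]
hinge [0.5098 0.0966 0.105 ] [0.5105 0.0958 0.1083]
br [0.6259 0.1346 0.115 ] [0.6259 0.1347 0.1147]
flend_lo [ 0.6863 -0.005   0.01  ] [ 0.687  -0.0052  0.0077]
fl [ 6.822e-01 -3.000e-04  1.050e-01] [ 0.7212 -0.0108  0.0008]
fl_in [0.6744 0.0016 0.105 ] [0.6753 0.0014 0.1024]
```

Call:
jog_arm(series="5 -20 -20 0 0 0;0 0 -35 0 0 0;0 0 -35 0 0 0;0 0 -35 0 0 0;0 0 -35 0 0 0;0 0 -25 0 0 0;0 0 0 0 0 0")

```text
time_s: 2.45
ee_pos: [0.5159, 0.0084, 0.0586]
orientation: [0.703, 0.083, -0.701, 0.079]
wrist_force: [-0.1, -0.8, 0.9]
gripper_width: 0.0002
```

Call:
jog_arm(series="8 3 0 0 0 0;8 4 0 0 0 0;8 4 0 0 0 0;8 4 0 0 0 0;8 4 0 0 0 0;7 4 0 0 0 0;7 8 0 0 0 0;6 8 0 0 0 0;6 7 0 0 0 0;4 9 0 0 0 0;4 9 0 0 0 0;3 8 0 0 0 0")

```text
time_s: 3.45
ee_pos: [0.6052, 0.0869, 0.0666]
orientation: [0.706, 0.082, -0.699, 0.079]
wrist_force: [-0.3, -0.6, 1.3]
gripper_width: 0.0005
```

```bash
python3 - <<'E'
from h import *
s,c=snap('top','t2'); print(s['ee_pos'],s['wrist_force'])
crop('t2',190,130,320,260,5,'t2c')
E
```

```text
[0.60521792 0.08687762 0.06658337] [-0.33972188 -0.60198074  1.33733634]
```

View pics/t2c.png

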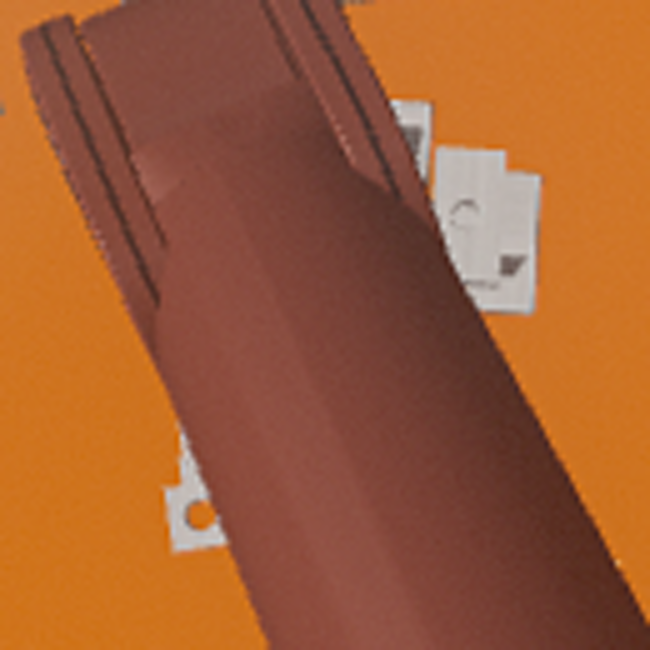

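Call:
jog_arm(series="-2 3 -1 0 0 0;-2 3 -1 0 0 0;-1 3 0 0 0 0;0 0 0 0 0 0")

```text
time_s: 3.83
ee_pos: [0.6041, 0.0956, 0.0668]
orientation: [0.709, 0.08, -0.696, 0.08]
wrist_force: [1.0, -0.2, 0.3]
gripper_width: 0.0004
```

```bash
python3 - <<'E'
from h import *
s,c=snap('side','s3'); print(s['ee_pos'],s['wrist_force'])
s,c=snap('wrist','w3')
crop('s3',150,120,310,250,5,'s3c')
E
```

```text
[0.60405833 0.09556917 0.06683327] [ 1.04968611 -0.2080276   0.31831402]
```

View pics/s3c.png

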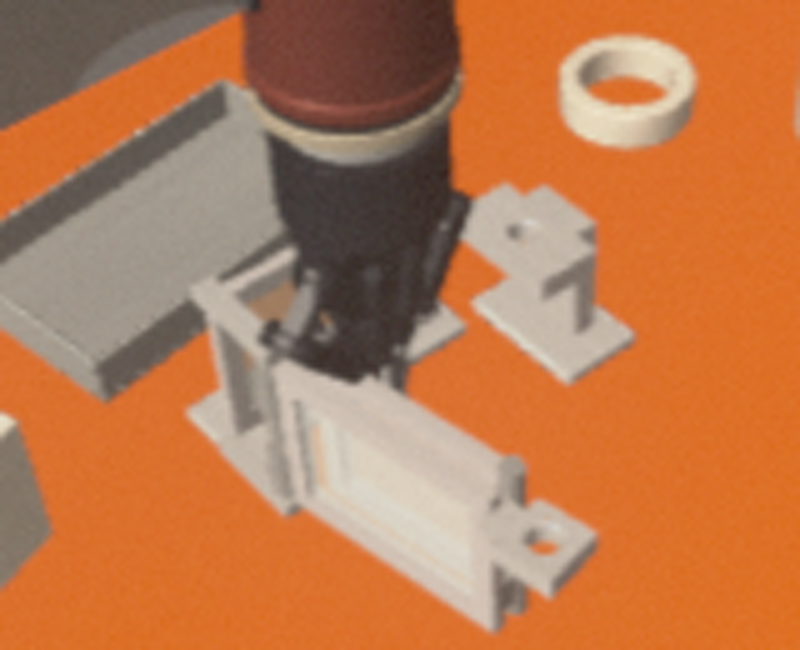

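View pics/w3.png

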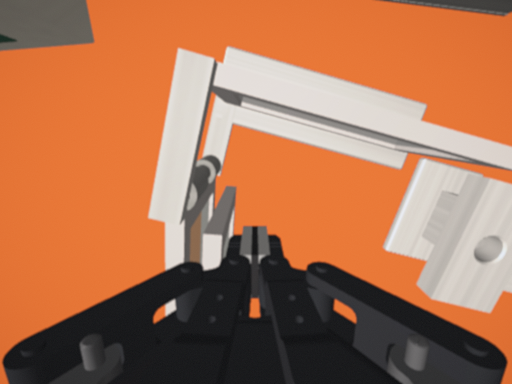

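Call:
jog_arm(series="-1 0 10 0 0 0;-1 0 8 0 0 0;0 3 2 0 0 0;0 3 0 0 0 0;0 3 0 0 0 0;0 0 0 0 0 0")

```text
time_s: 4.43
ee_pos: [0.5999, 0.0966, 0.087]
orientation: [0.707, 0.075, -0.698, 0.081]
wrist_force: [-0.8, -0.2, 0.1]
gripper_width: -0.0001
```

```bash
python3 - <<'E'
from h import *
s,c=snap('wrist','w4'); print(s['ee_pos'],s['wrist_force'])
crop('w4',140,30,300,260,3,'w4c')
E
```

```text
[0.5998982  0.09660696 0.08698003] [-0.84858087 -0.240254    0.14956597]
```

View pics/w4c.png

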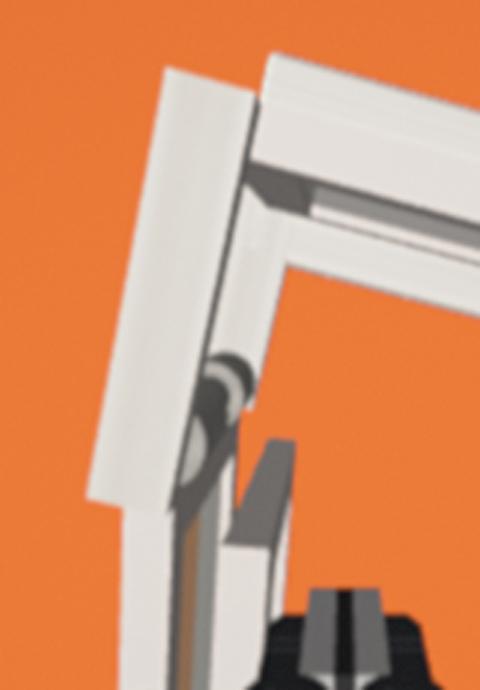

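```bash
python3 - <<'E'
from h import *
s,c=load('w4')
f=lambda a,b:(140+(a-1)/3,30+(b-1)/3)
for n,a,b in [('midL',123,515),('midR',175,515),('midL2',119,685),('midR2',172,685),('endL',225,545),('endR',270,548),('endL2',216,680),('endR2',266,680)]:
    u,v=f(a,b); print(n,px(s,c,u,v,.105).round(4),px(s,c,u,v).round(3))
E
```

```text
midL [0.6214 0.1378 0.105 ] [0.622 0.138 0.105]
midR [0.6232 0.1296 0.105 ] [0.623 0.13  0.104]
midL2 [0.591  0.1339 0.105 ] [0.529 0.152 0.   ]
midR2 [0.593 0.125 0.105] [0.59  0.126 0.099]
endL [0.6199 0.1207 0.105 ] [0.619 0.121 0.104]
endR [0.621  0.1134 0.105 ] [0.619 0.113 0.1  ]
endL2 [0.5955 0.1178 0.105 ] [0.596 0.118 0.106]
endR2 [0.5974 0.1094 0.105 ] [0.609 0.11  0.127]
```

Call:
jog_arm(series="0 6 0 0 0 0;0 6 0 0 0 0;0 0 0 0 0 0")

```text
time_s: 4.73
ee_pos: [0.5976, 0.0996, 0.0871]
orientation: [0.704, 0.068, -0.702, 0.083]
wrist_force: [-0.6, 0.5, -0.1]
gripper_width: 0.0002
```

```bash
python3 - <<'E'
from h import *
s,c=snap('wrist','w5'); print(s['ee_pos'],s['wrist_force'])
crop('w5',140,30,300,260,3,'w5c')
E
```

```text
[0.59756062 0.09957263 0.08708016] [-0.59015605  0.52099941 -0.08174574]
```

View pics/w5c.png

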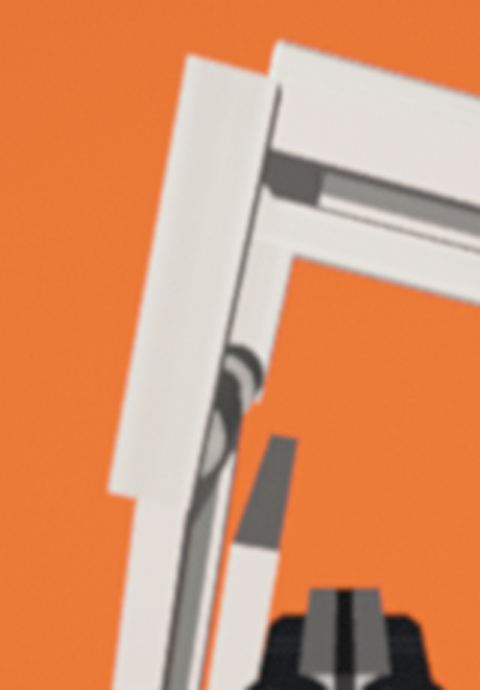

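```bash
python3 - <<'E'
from h import *
s,c=load('w5')
f=lambda a,b:(140+(a-1)/3,30+(b-1)/3)
m=lambda a,b,v:(np.array(px(s,c,*f(a,v),.105))+px(s,c,*f(b,v),.105))/2
A=m(137,190,505);B=m(114,166,680);C=m(233,277,547);D=m(209,261,680)
u=(A-B)/np.linalg.norm(A-B);w=(C-D)/np.linalg.norm(C-D)
nn=np.array([u[1],-u[0]])
print(A,B,C,D,np.degrees(np.arctan2(u[1],u[0])),np.degrees(np.arctan2(w[1],w[0])),(C-B)[:2]@nn)
E
```

```text
[0.62264245 0.13465956 0.105     ] [0.59090232 0.13372356 0.105     ] [0.61864749 0.11891732 0.105     ] [0.59419337 0.11781054 0.105     ] 1.689132077849668 2.591406164327967 0.015617647200503938
```

Call:
jog_arm(series="0 -20 0 0 0 0;-5 0 30 0 0 0;-10 5 35 0 0 0;-20 25 10 0 0 0;-20 35 0 0 0 0;-20 35 0 0 0 0;-10 25 0 0 0 0;0 0 0 0 0 0;0 0 0 0 0 0")

```text
time_s: 5.53
ee_pos: [0.5072, 0.218, 0.1686]
orientation: [0.707, 0.075, -0.699, 0.08]
wrist_force: [1.3, -0.7, -0.9]
gripper_width: -0.0003
```

```bash
python3 - <<'E'
from h import *
s,c=snap('top','t6'); print(s['ee_pos'],s['wrist_force'],rot(s['orientation']).round(2),s['q'].round(2))
s,c=snap('side','s6')
crop('t6',190,130,320,260,5,'t6c')
crop('s6',150,120,310,250,4,'s6c')
E
```

```text
[0.50723802 0.21802328 0.1686028 ] [ 1.27085093 -0.67435139 -0.87518822] [[ 0.01  0.22 -0.98]
 [-0.01 -0.98 -0.22]
 [-1.    0.01 -0.01]] [ 0.16  0.25 -0.75  1.76  0.2   1.19 -2.  ]
```

View pics/t6c.png

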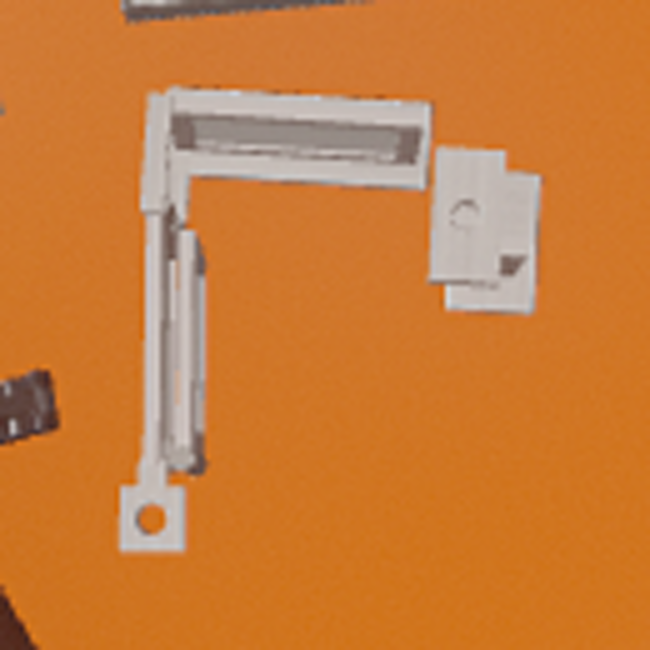

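View pics/s6c.png

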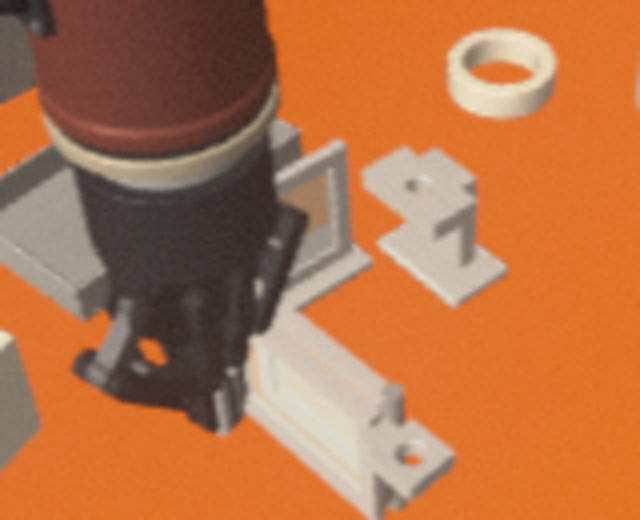

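Call:
jog_arm(series="2 -5 0 0 0 7;2 -5 0 0 0 7;2 -5 0 0 0 7;2 -5 0 0 0 7;0 -3 0 0 0 7;0 0 -15 0 0 7;0 0 -25 0 0 7;0 0 -25 0 0 7;0 0 -18 0 0 0;0 0 0 0 0 0")

```text
time_s: 6.47
ee_pos: [0.5242, 0.1793, 0.0818]
orientation: [0.586, 0.404, -0.575, 0.405]
wrist_force: [-0.6, 0.1, 0.7]
gripper_width: -0.0002
```

```bash
python3 - <<'E'
from h import *
s=sense(); print(s['ee_pos'],s['wrist_force'],rot(s['orientation']).round(2),s['q'].round(2))
E
```

```text
[0.52422027 0.17928823 0.08178897] [-0.63488501  0.1257351   0.6567706 ] [[ 0.01  0.94 -0.35]
 [ 0.01 -0.35 -0.94]
 [-1.    0.01 -0.01]] [ 0.31  0.38 -0.84  1.85  0.33  1.04 -1.02]
```

Call:
jog_arm(series="-2 -8 0 0 0 0;-2 -8 0 0 0 0;-1 -8 0 0 0 0;-1 -8 0 0 0 0;0 -8 0 0 0 0;0 -8 0 0 0 0;1 -8 0 0 0 0;1 -8 0 0 0 0;2 -8 0 0 0 0;2 -8 0 0 0 0;3 -7 0 0 0 0;3 -7 0 0 0 0;4 -7 0 0 0 0;0 0 0 0 0 0")

```text
time_s: 7.63
ee_pos: [0.5388, 0.0681, 0.0873]
orientation: [0.59, 0.402, -0.573, 0.403]
wrist_force: [-0.6, 0.7, 0.6]
gripper_width: -0.0002
```

```bash
python3 - <<'E'
from h import *
s,c=snap('wrist','w7'); print(s['ee_pos'],s['wrist_force'])
s,c=snap('side','s7')
crop('s7',150,120,310,250,4,'s7c')
E
```

```text
[0.53883659 0.06809455 0.08728132] [-0.63169523  0.6699792   0.62764824]
```

View pics/w7.png

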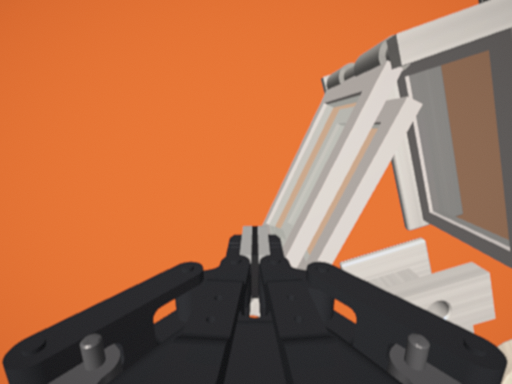

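View pics/s7c.png

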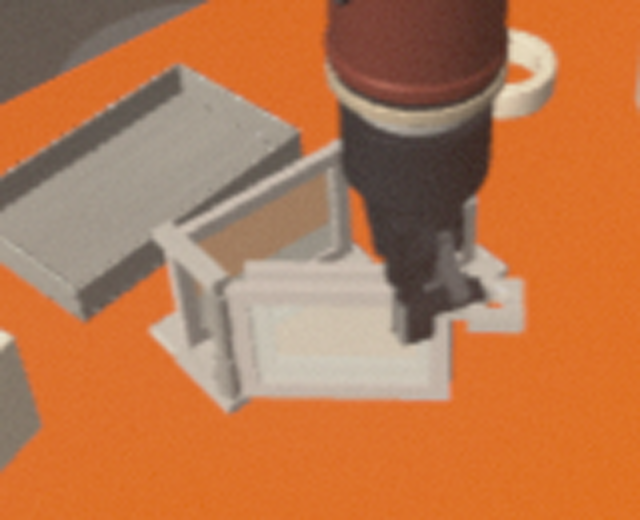

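Call:
jog_arm(series="7 -7 0 0 0 0;7 -7 0 0 0 0;7 -7 0 0 0 0;8 -7 0 0 0 0;7 -4 0 0 0 0;7 -4 0 0 0 0;7 -3 0 0 0 0;0 0 0 0 0 0")

```text
time_s: 8.4
ee_pos: [0.5905, 0.0287, 0.086]
orientation: [0.587, 0.404, -0.574, 0.403]
wrist_force: [-0.4, 1.3, 0.1]
gripper_width: -0.0003
```

```bash
python3 - <<'E'
from h import *
s,c=snap('wrist','w8'); print(s['ee_pos'],s['wrist_force'])
E
```

```text
[0.59045849 0.02873216 0.08603541] [-0.39499073  1.30142228  0.10011965]
```

View pics/w8.png

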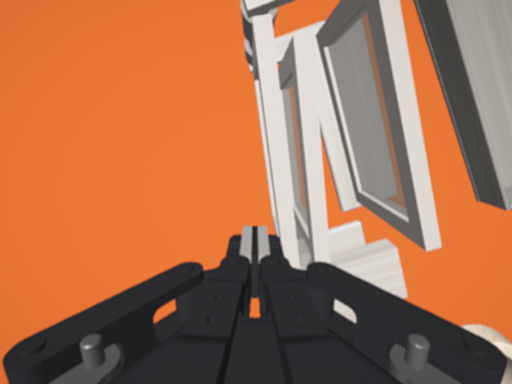

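Call:
jog_arm(series="7 -2 0 0 0 0;7 -2 0 0 0 0;6 -1 0 0 0 0;0 0 0 0 0 0;-15 0 0 0 0 0;-15 0 10 0 0 0;-10 5 35 0 0 0;-20 20 35 0 0 0;-20 35 20 0 0 0;-15 35 0 0 0 0;0 35 0 0 0 0;0 0 0 0 0 0")

```text
time_s: 9.45
ee_pos: [0.5169, 0.1502, 0.1899]
orientation: [0.591, 0.398, -0.575, 0.403]
wrist_force: [-0.7, 0.1, 0.2]
gripper_width: 0.0001
```

```bash
python3 - <<'E'
from h import *
s,c=snap('top','t9'); print(s['ee_pos'],s['wrist_force'])
crop('t9',210,130,310,230,7,'t9c')
E
```

```text
[0.51688134 0.15024202 0.18986231] [-0.69163614  0.07791574  0.16184419]
```

View pics/t9c.png

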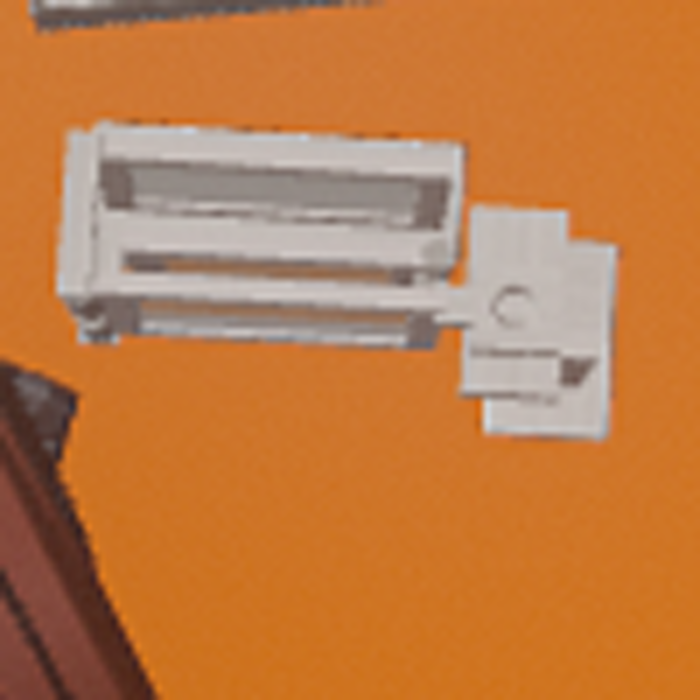

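```bash
python3 - <<'E'
from h import *
s,c=load('t9')
K=lambda a,b:(210+(a-3)/7,130+(b-3)/7)
for n,a,b,z in [('eye',515,306,.098),('mid root',80,293,.105),('mid end',470,303,.1),('tabfrontedge',515,353,.098),('kc1',471,206,.082),('kc3',460,393,.082)]:
    print(n,px(s,c,*K(a,b),z).round(4))
E
```

```text
eye [ 0.6288 -0.0223  0.098 ]
mid root [0.6277 0.1352 0.105 ]
mid end [ 0.629  -0.0058  0.1   ]
tabfrontedge [ 0.6115 -0.0227  0.098 ]
kc1 [ 0.6687 -0.0064  0.082 ]
kc3 [ 0.5985 -0.0039  0.082 ]
```

Call:
jog_arm(series="-5 25 5 0 0 0;-5 30 5 0 0 0;-5 30 0 0 0 0;-5 20 0 0 0 0;0 0 0 0 0 0;0 0 0 0 0 0", grip=-0.4)

```text
time_s: 10.0
ee_pos: [0.5018, 0.2489, 0.2002]
orientation: [0.593, 0.392, -0.576, 0.402]
wrist_force: [-0.2, 0.2, 0.7]
gripper_width: 0.0594
```

```bash
python3 - <<'E'
from h import *
s,c=snap('wrist','w10'); print(s['ee_pos'],s['q'].round(2),s['gripper_width'])
E
```

```text
[0.50181464 0.24886638 0.20018362] [ 0.27  0.27 -0.95  1.71  0.25  1.25 -1.11] 0.05943131618871174
```

View pics/w10.png

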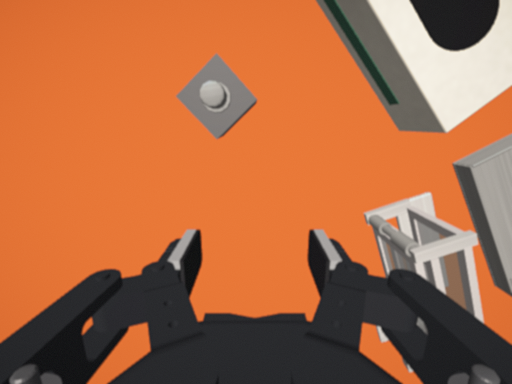

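```bash
python3 - <<'E'
from h import *
s,c=load('w10')
crop('w10',165,45,270,150,6,'w10c')
print(px(s,c,211,93.5,.104),px(s,c,217,97.3,.068),px(s,c,211,93), rot(s['orientation']).round(3))
E
```

```text
[0.50440966 0.3449708  0.104     ] [0.50550465 0.34481808 0.068     ] [0.50459555 0.34528655 0.10431835] [[ 0.027  0.929 -0.368]
 [ 0.002 -0.368 -0.93 ]
 [-1.     0.025 -0.012]]
```

View pics/w10c.png

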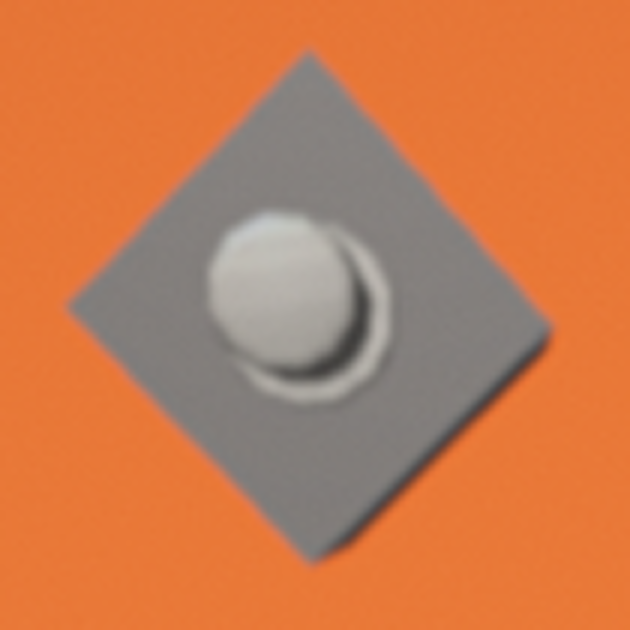

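Call:
jog_arm(series="1 30 0 0 1.5 0;1 35 -20 0 0 0;1 29 -30 0 0 0;0 0 -20 0 0 0;0 0 0 0 0 0;0 0 0 0 0 0")

```text
time_s: 10.55
ee_pos: [0.5136, 0.3334, 0.1269]
orientation: [0.589, 0.39, -0.588, 0.394]
wrist_force: [0.5, 0.0, 0.8]
gripper_width: 0.0603
```

```bash
python3 - <<'E'
from h import *
s,c=snap('wrist','w11'); print(s['ee_pos'],rot(s['orientation']).round(3)[:,0])
E
```

```text
[0.51355386 0.33342608 0.12686482] [ 0.004 -0.005 -1.   ]
```

View pics/w11.png

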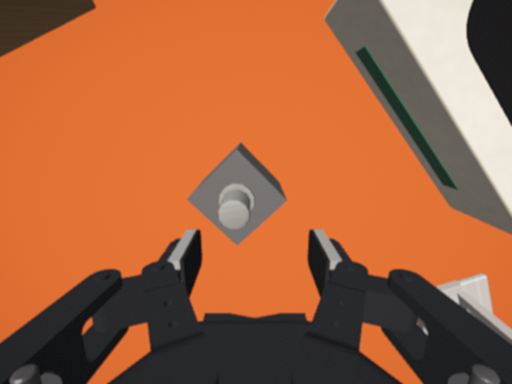

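```bash
python3 - <<'E'
from h import *
s,c=load('w11')
print(px(s,c,234,217,.104),px(s,c,234,216))
E
```

```text
[0.50471744 0.34368583 0.104     ] [0.5052188  0.34464634 0.10503523]
```

Call:
jog_arm(series="-9 11 0 0 0 0;0 0 0 0 0 0;0 0 0 0 0 0")

```text
time_s: 10.85
ee_pos: [0.5071, 0.3411, 0.1301]
orientation: [0.591, 0.386, -0.589, 0.393]
wrist_force: [1.6, -0.1, 0.3]
gripper_width: 0.0598
```

Call:
jog_arm(series="-3 4 -15 0 0 0;-1 1 -20 0 0 0;0 0 -12 0 0 0;0 0 0 0 0 0;0 0 0 0 0 0")

```text
time_s: 11.27
ee_pos: [0.5046, 0.3463, 0.0839]
orientation: [0.594, 0.385, -0.587, 0.393]
wrist_force: [0.5, -0.0, 0.7]
gripper_width: 0.0598
```

Call:
jog_arm(series="0 -3 -8 0 0 0;0 0 0 0 0 0")

```text
time_s: 11.43
ee_pos: [0.5049, 0.3432, 0.076]
orientation: [0.594, 0.385, -0.587, 0.393]
wrist_force: [0.2, -0.5, -0.2]
gripper_width: 0.0597
```

```bash
python3 - <<'E'
from h import *
s,c=snap('wrist','w12'); print(s['ee_pos'],rot(s['orientation']).round(3)[:,0])
crop('w12',130,130,380,384,3,'w12c')
E
```

```text
[0.50488351 0.34316263 0.07597285] [ 0.015 -0.004 -1.   ]
```

View pics/w12c.png

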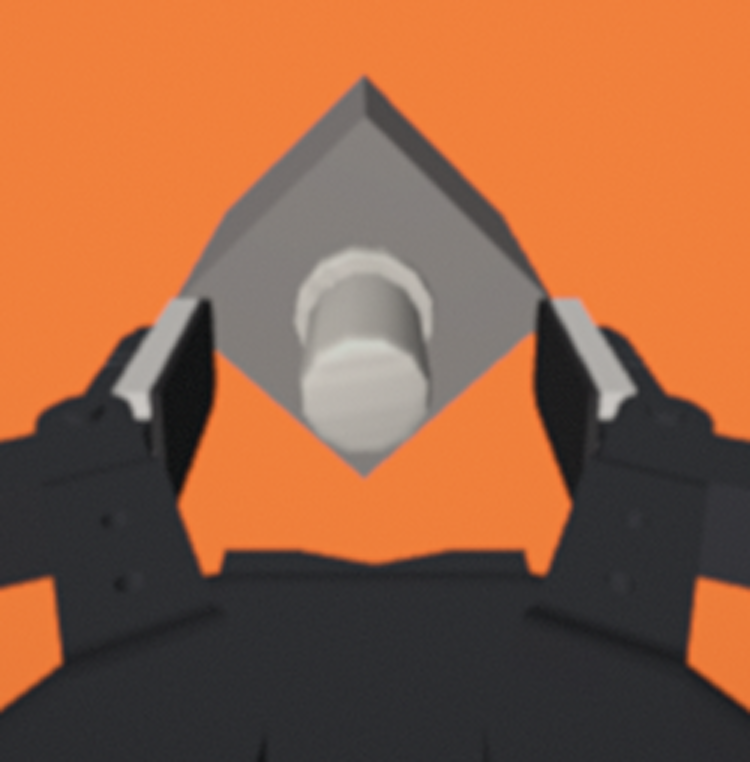

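Call:
jog_arm(series="0 0 0 0.2 0.9 0;0 0 0 0 0 0")

```text
time_s: 11.65
ee_pos: [0.5055, 0.3441, 0.0778]
orientation: [0.591, 0.39, -0.59, 0.389]
wrist_force: [0.5, -1.1, 1.0]
gripper_width: 0.0597
```

Call:
jog_arm(series="0 0 0 0 0 0;0 0 0 0 0 0;0 0 0 0 0 0;0 0 0 0 0 0;0 0 0 0 0 0;0 0 0 0 0 0", grip=1)

```text
time_s: 12.15
ee_pos: [0.5059, 0.3449, 0.0791]
orientation: [0.591, 0.39, -0.59, 0.388]
wrist_force: [0.6, -0.9, -0.8]
gripper_width: 0.0202
```

```bash
python3 - <<'E'
from h import *
s=sense(); print(s['ee_pos'],rot(s['orientation']).round(3)[:,0],s['wrist_force'],s['gripper_width'],s['q'].round(2))
E
```

```text
[0.5058535  0.3448519  0.07905367] [ 0.     0.003 -1.   ] [ 0.60480905 -0.94036941 -0.8274877 ] 0.020196590342773678 [ 0.    0.53 -0.87  1.7   0.44  1.12 -1.4 ]
```

Call:
jog_arm(series="0 0 15 0 0 0;0 0 25 0 0 0;0 0 30 0 0 0;0 0 30 0 0 0;0 0 20 0 0 0;0 0 0 0 0 0")

```text
time_s: 12.65
ee_pos: [0.5036, 0.3446, 0.2068]
orientation: [-0.59, -0.391, 0.59, -0.388]
wrist_force: [0.0, 0.8, -0.7]
gripper_width: 0.0201
```

```bash
python3 - <<'E'
from h import *
s,c=snap('side','s13'); print(s['ee_pos'],s['wrist_force'],s['gripper_width'],rot(s['orientation']).round(3)[:,0])
s,c=snap('wrist','w13')
crop('s13',60,130,260,330,3,'s13c')
E
```

```text
[0.50358358 0.34462727 0.20675009] [ 0.02602023  0.8396428  -0.72560583] 0.020122846869730697 [-0.002  0.003 -1.   ]
```

View pics/s13c.png

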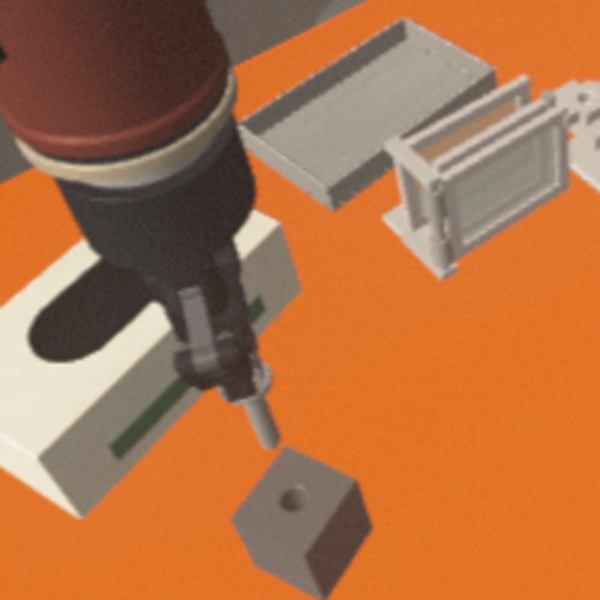

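View pics/w13.png

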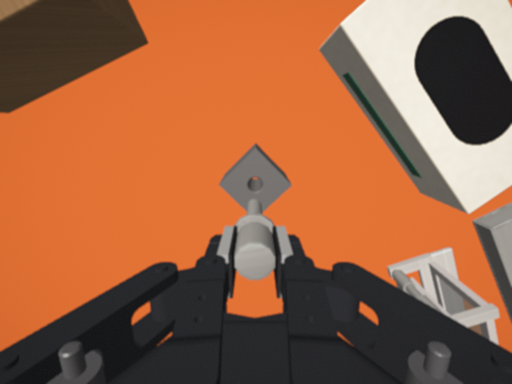

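Call:
jog_arm(series="5 -15 0 0 0 0;8 -25 0 0 0 0;9 -27 0 0 0 0;9 -27 0 0 0 0;9 -27 0 0 0 0;9 -27 0 0 0 0;9 -27 0 0 0 0;9 -27 0 0 0 0;9 -27 0 0 0 0;9 -27 0 0 0 0;9 -27 0 0 0 0;9 -27 0 0 0 0;8 -22 0 0 0 0;5 -15 0 0 0 0;0 0 0 0 0 0;0 0 0 0 0 0")

```text
time_s: 14.08
ee_pos: [0.6068, -0.0268, 0.1805]
orientation: [-0.577, -0.397, 0.602, -0.384]
wrist_force: [-0.3, 0.5, -0.9]
gripper_width: 0.0201
```

```bash
python3 - <<'E'
from h import *
s,c=snap('wrist','w14'); print(s['ee_pos'],s['wrist_force'],s['gripper_width'],rot(s['orientation']).round(3).tolist(),s['q'].round(2))
snap('side','s14')
E
```

```text
[ 0.60675189 -0.02678153  0.18051592] [-0.28424457  0.47312459 -0.94117011] 0.020111344026903538 [[-0.04, 0.921, -0.388], [-0.004, -0.389, -0.921], [-0.999, -0.035, 0.019]] [ 0.59  0.42 -0.81  1.57  0.31  1.32 -0.66]
```

View pics/w14.png

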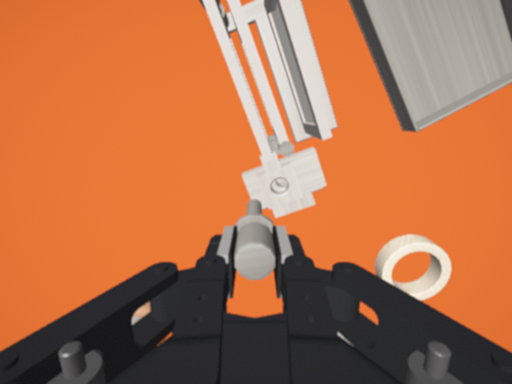

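View pics/s14.png

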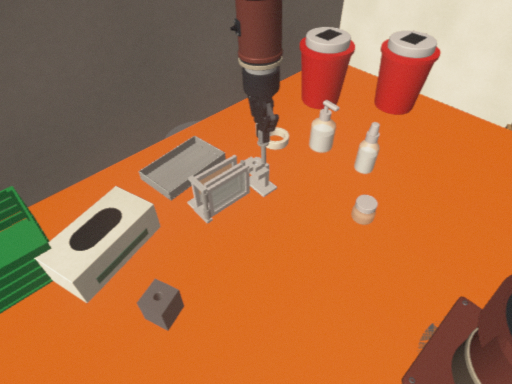

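Call:
jog_arm(series="2 0 5 0.2 -2.3 0;0 0 0 0 0 0;0 0 0 0 0 0")

```text
time_s: 14.43
ee_pos: [0.6073, -0.0218, 0.1849]
orientation: [-0.588, -0.393, 0.588, -0.393]
wrist_force: [0.5, -0.1, -1.1]
gripper_width: 0.0203
```

```bash
python3 - <<'E'
from h import *
s,c=snap('wrist','w15'); print(s['ee_pos'],s['wrist_force'],s['gripper_width'],rot(s['orientation']).round(3).tolist())
crop('w15',200,110,350,290,4.2,'w15c')
E
```

```text
[ 0.60731942 -0.0217635   0.18485771] [ 0.45234226 -0.093722   -1.05538927] 0.02027001023044093 [[-0.001, 0.924, -0.383], [0.0, -0.383, -0.924], [-1.0, -0.001, 0.0]]
```

View pics/w15c.png

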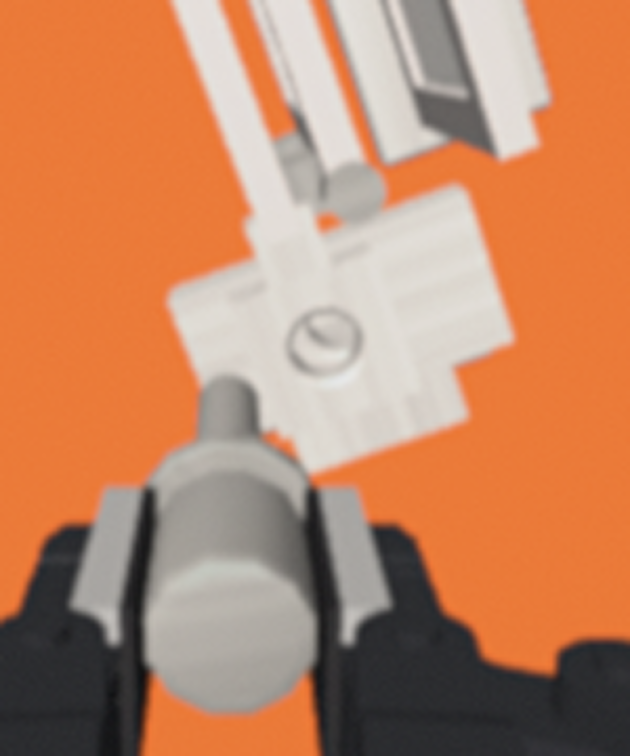

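```bash
python3 - <<'E'
from h import *
s,c=load('w15')
K=lambda a,b:(200+(a-1.6)/4.2,110+(b-1.6)/4.2)
e=px(s,c,*K(325,342),.098); print('eye',e)
print('tip far edge',px(s,c,*K(228,376),.1138))
print('tip axis pred px: ')
T=np.linalg.inv(cam2w(s,c))
for z in(.1138,.128,.1738):
    p=T@np.array([*s['ee_pos'][:2],z,1]); u=c['fx']*p[0]/p[2]+c['cx'];v=c['fy']*p[1]/p[2]+c['cy']; print(z,(u-200)*4.2+1.6,(v-110)*4.2+1.6)
print('delta',e[:2]-s['ee_pos'][:2])
E
python3 - <<'E'
import sys;sys.path.insert(0,'.')
import os;os.chdir('.')
from h import *
crop('w15',262,180,290,205,24,'w15d')
E
```

```text
eye [ 0.62954958 -0.02345351  0.098     ]
tip far edge [ 0.60954977 -0.01824751  0.1138    ]
tip axis pred px: 
0.1138 224.41499095803803 395.7160246354603
0.128 223.98681996250036 418.47644519261786
0.1738 222.1250621058301 517.4424943530914
delta [ 0.02223016 -0.00169001]
```

View pics/w15d.png

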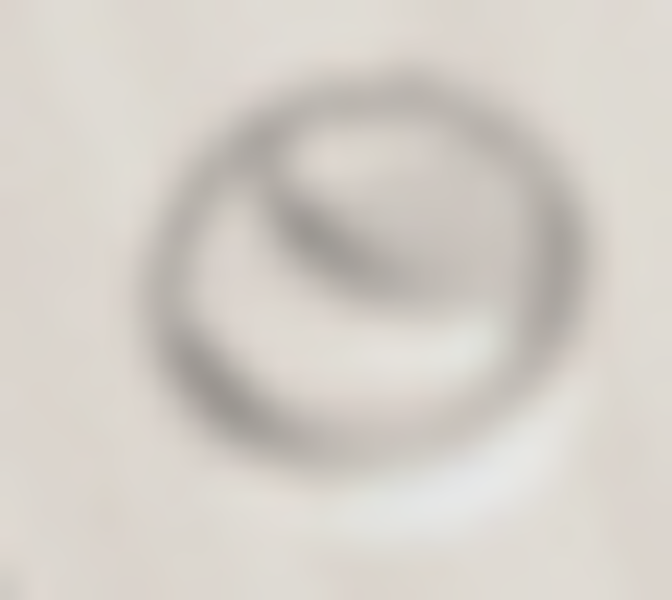

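Call:
jog_arm(series="11 0 0 0 0 0;10 0 0 0 0 0;0 0 0 0 0 0;0 0 0 0 0 0")

```text
time_s: 14.82
ee_pos: [0.6288, -0.0187, 0.1848]
orientation: [-0.586, -0.395, 0.588, -0.393]
wrist_force: [-0.8, -0.2, -1.3]
gripper_width: 0.0197
```

```bash
python3 - <<'E'
from h import *
s=sense(); print(s['ee_pos'],s['wrist_force'],rot(s['orientation']).round(3)[:,0])
E
```

```text
[ 0.62884568 -0.01867567  0.18484548] [-0.82434134 -0.20965695 -1.30360916] [-0.003  0.    -1.   ]
```

Call:
jog_arm(series="0 -4.5 0 0 0 0;0 0 0 0 0 0;0 0 0 0 0 0")

```text
time_s: 15.07
ee_pos: [0.6284, -0.0227, 0.1843]
orientation: [-0.586, -0.396, 0.588, -0.393]
wrist_force: [0.4, 0.0, -1.1]
gripper_width: 0.0199
```

```bash
python3 - <<'E'
from h import *
s,c=snap('wrist','w16'); print(s['ee_pos'],s['wrist_force'],rot(s['orientation']).round(3)[:,0])
crop('w16',180,150,330,300,4.5,'w16c')
s,c=snap('side','s16');crop('s16',210,110,310,210,6,'s16c')
E
```

```text
[ 0.62838177 -0.02273737  0.18430549] [ 0.35183584  0.03577643 -1.12590347] [-0.005  0.001 -1.   ]
```

View pics/w16c.png

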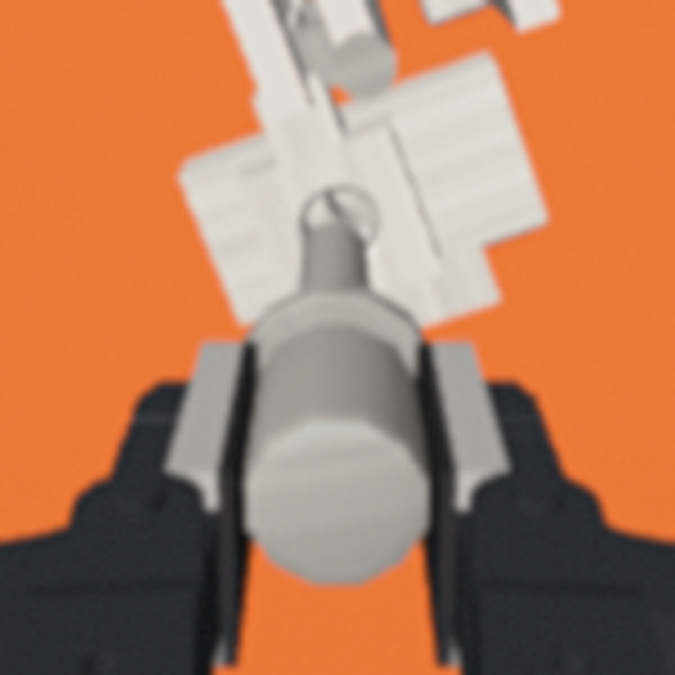

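View pics/s16c.png

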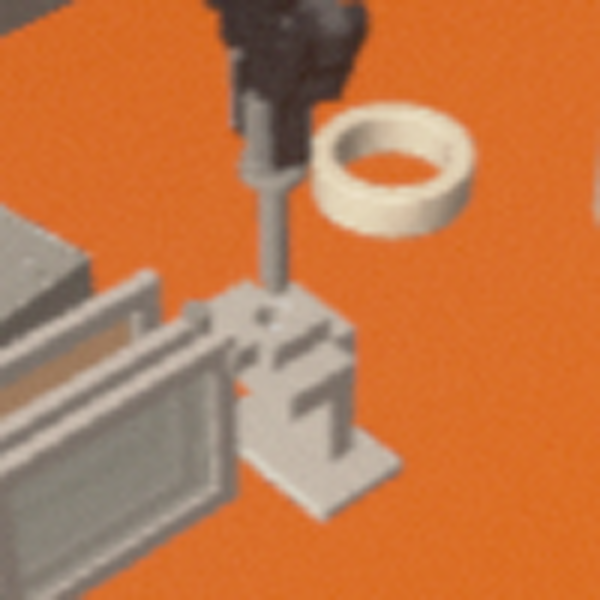

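```bash
python3 - <<'E'
from h import *
s,c=load('w16')
K=lambda a,b:(180+(a-1.75)/4.5,150+(b-1.75)/4.5)
R=rot(s['orientation'])
e=px(s,c,*K(341,222),.098); print('eye',e)
# tip: far rim point
t=px(s,c,*K(333,216),s['ee_pos'][2]-.0711); print('tipfar',t, (R.T@(t-s['ee_pos']))*1e3)
ax=s['ee_pos']+R[:,0]*.0711
print('axis tip',ax,'delta',e-ax, 'in tool',R.T@(e-ax))
E
```

```text
eye [ 0.62979443 -0.02363979  0.098     ]
tipfar [ 0.63056756 -0.017854    0.11320549] [71.09247903  0.52878921 -5.42354404]
axis tip [ 0.62802896 -0.02267582  0.1132064 ] delta [ 0.00176547 -0.00096396 -0.0152064 ] in tool [0.01519661 0.00207362 0.00020923]
```

Call:
jog_arm(series="2 -1 -5 0 -0.3 0;0 0 -6 0 0 0;0 0 -5 0 0 0;0 0 0 0 0 0")

```text
time_s: 15.5
ee_pos: [0.6303, -0.0246, 0.1669]
orientation: [0.587, 0.394, -0.587, 0.394]
wrist_force: [0.4, -0.3, -1.7]
gripper_width: 0.0203
```

Call:
jog_arm(series="0 0 -3 0 0 0;0 0 0 0 0 0")

```text
time_s: 15.67
ee_pos: [0.6298, -0.0246, 0.1629]
orientation: [0.587, 0.394, -0.587, 0.394]
wrist_force: [-0.1, -0.2, -1.5]
gripper_width: 0.0205
```

Call:
jog_arm(series="0 0 -4 0 0 0;0 0 -3 0 0 0;0 0 0 0 0 0")

```text
time_s: 15.92
ee_pos: [0.6299, -0.0245, 0.1553]
orientation: [0.587, 0.394, -0.587, 0.394]
wrist_force: [-0.8, -0.6, -1.5]
gripper_width: 0.02
```

Call:
jog_arm(series="0 0 -4 0 0 0;0 0 0 0 0 0")

```text
time_s: 16.08
ee_pos: [0.6305, -0.0244, 0.1514]
orientation: [0.588, 0.394, -0.586, 0.394]
wrist_force: [1.1, 0.5, -3.7]
gripper_width: 0.0202
```

Call:
jog_arm(series="0 0 -3 0 0 0;0 0 0 0 0 0")

```text
time_s: 16.25
ee_pos: [0.6314, -0.0244, 0.1489]
orientation: [0.588, 0.393, -0.586, 0.395]
wrist_force: [1.5, 0.1, -5.1]
gripper_width: 0.02
```

```bash
python3 - <<'E'
from h import *
s,c=snap('wrist','w17'); print(s['ee_pos'],s['wrist_force'],s['ft_torque'],rot(s['orientation']).round(3)[:,0])
crop('w17',180,150,330,300,4.5,'w17c')
s,c=snap('side','s17');crop('s17',210,110,310,210,6,'s17c')
E
```

```text
[ 0.63141579 -0.02437658  0.1488613 ] [ 1.52274997  0.07266683 -5.11834795] [ 0.0047232  -0.3161837   0.01297737] [ 0.004  0.    -1.   ]
```

View pics/w17c.png

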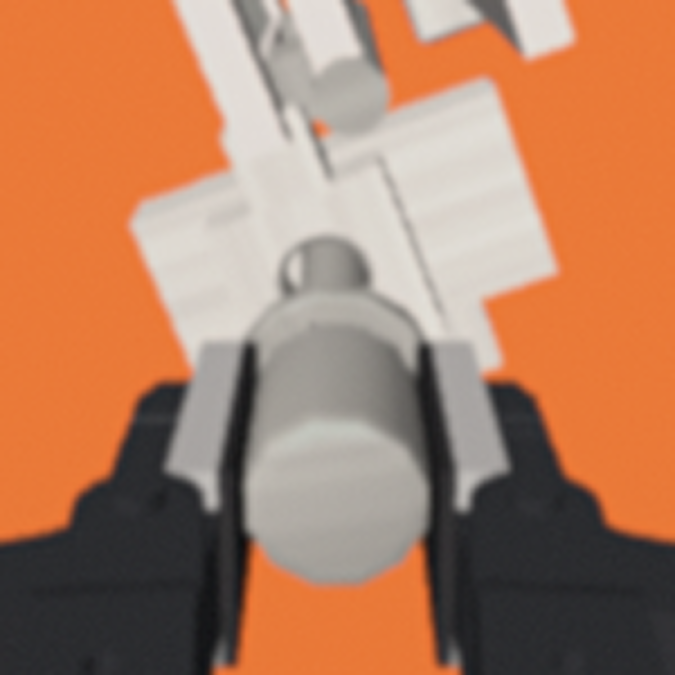

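View pics/s17c.png

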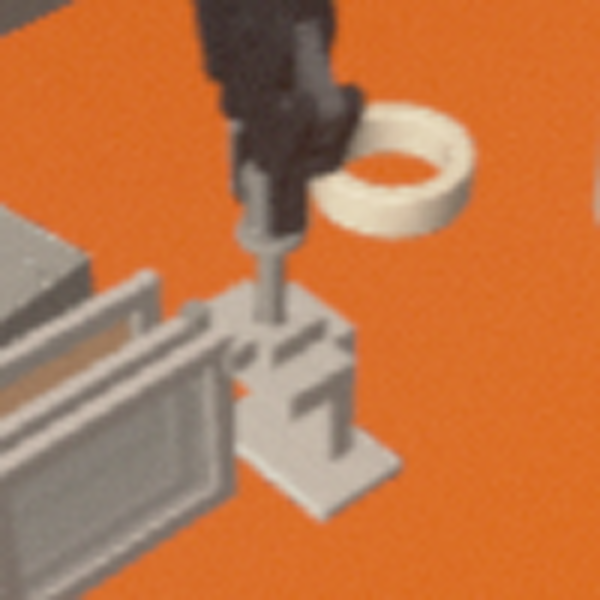

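Call:
jog_arm(series="1 0 -4 0 0 0;0 0 0 0 0 0")

```text
time_s: 16.52
ee_pos: [0.632, -0.0244, 0.1446]
orientation: [0.588, 0.394, -0.586, 0.395]
wrist_force: [0.6, -0.2, -1.1]
gripper_width: 0.02
```

```bash
python3 - <<'E'
from h import *
s=sense(); print(s['ee_pos'],s['wrist_force'],s['ft_torque'],rot(s['orientation']).round(3)[:,0])
E
```

```text
[ 0.63197759 -0.02439591  0.14460692] [ 0.58807706 -0.20561613 -1.11975945] [-0.03966343 -0.30241189  0.00489034] [ 0.003  0.    -1.   ]
```

Call:
jog_arm(series="1 0 -5 0 0 0;0 0 -4 0 0 0;0 0 0 0 0 0")

```text
time_s: 16.77
ee_pos: [0.6323, -0.0243, 0.1343]
orientation: [0.587, 0.394, -0.587, 0.394]
wrist_force: [1.1, 0.1, -2.2]
gripper_width: 0.0199
```

```bash
python3 - <<'E'
from h import *
s,c=snap('side','s18'); print(s['ee_pos'],s['wrist_force'],s['ft_torque'],rot(s['orientation']).round(3)[:,0])
crop('s18',210,110,310,210,6,'s18c')
snap('wrist','w18');crop('w18',180,150,330,300,4.5,'w18c')
E
```

```text
[ 0.63233649 -0.02426758  0.1343361 ] [ 1.11494496  0.05446994 -2.15393806] [-0.00167035 -0.00073591 -0.00230867] [ 0.001 -0.    -1.   ]
```

View pics/s18c.png

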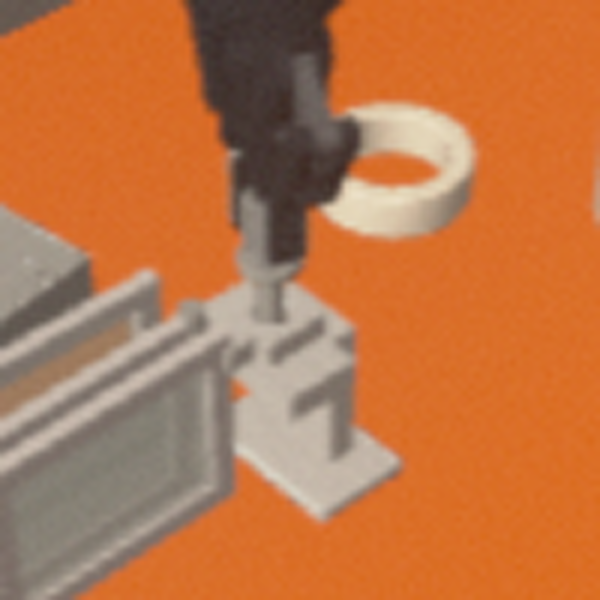

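View pics/w18c.png

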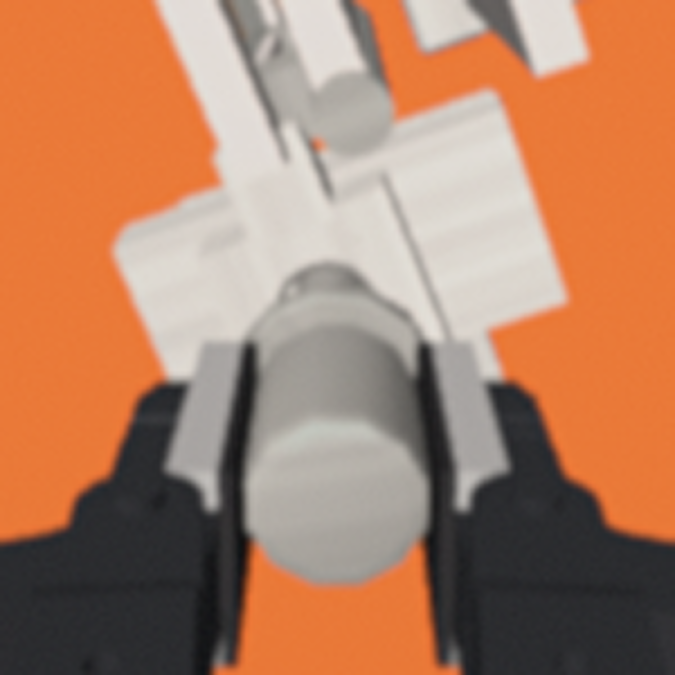

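Call:
jog_arm(series="0 0 -6 0 0 0;0 0 -6 0 0 0;0 0 -5 0 0 0;0 0 0 0 0 0")

```text
time_s: 17.2
ee_pos: [0.6324, -0.0243, 0.1165]
orientation: [0.588, 0.394, -0.587, 0.395]
wrist_force: [-0.3, 0.6, -0.5]
gripper_width: 0.0199
```

Call:
jog_arm(series="0 0 -4 0 0 0;0 0 -4 0 0 0;0 0 0 0 0 0")

```text
time_s: 17.45
ee_pos: [0.6337, -0.0242, 0.109]
orientation: [0.588, 0.393, -0.586, 0.395]
wrist_force: [-0.6, 0.2, 3.3]
gripper_width: 0.0203
```

Call:
jog_arm(series="0 0 -4 0 0 0;0 0 0 0 0 0")

```text
time_s: 17.62
ee_pos: [0.6355, -0.024, 0.1094]
orientation: [0.589, 0.392, -0.585, 0.396]
wrist_force: [-5.3, 1.0, -4.5]
gripper_width: 0.0201
```

```bash
python3 - <<'E'
from h import *
s,c=snap('side','s19'); print(s['ee_pos'],s['wrist_force'],s['ft_torque'],rot(s['orientation']).round(3)[:,0])
crop('s19',210,110,310,210,6,'s19c')
E
```

```text
[ 0.63548585 -0.0239675   0.10939276] [-5.3031229   0.95473889 -4.54051251] [ 0.08504262  1.34449131 -0.01128098] [ 0.009 -0.002 -1.   ]
```

View pics/s19c.png

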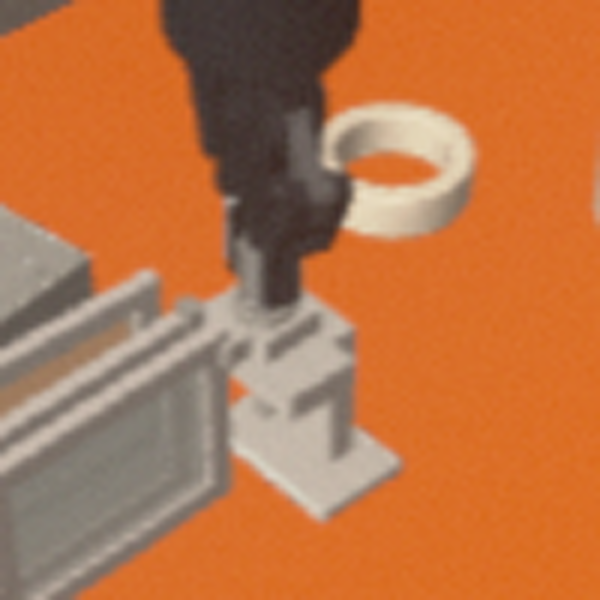

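Call:
jog_arm(series="-2.5 0 0 0 -0.5 0;0 0 0 0 0 0")

```text
time_s: 17.83
ee_pos: [0.633, -0.0238, 0.1091]
orientation: [0.592, 0.39, -0.582, 0.398]
wrist_force: [0.3, 1.0, 1.0]
gripper_width: 0.0201
```

Call:
jog_arm(series="0 0 0 0 0 0;0 0 0 0 0 0;0 0 0 0 0 0;0 0 0 0 0 0;0 0 0 0 0 0", grip=0)

```text
time_s: 18.25
ee_pos: [0.6333, -0.024, 0.1088]
orientation: [0.593, 0.39, -0.582, 0.398]
wrist_force: [-0.4, 0.2, 0.5]
gripper_width: 0.0427
```

```bash
python3 - <<'E'
from h import *
s,c=snap('wrist','w20'); print(s['ee_pos'],s['wrist_force'],s['gripper_width'])
crop('w20',130,130,380,384,2.5,'w20c')
E
```

```text
[ 0.6332549  -0.02403232  0.10876186] [-0.4463211   0.23632791  0.48831501] 0.04269077325512531
```

View pics/w20c.png

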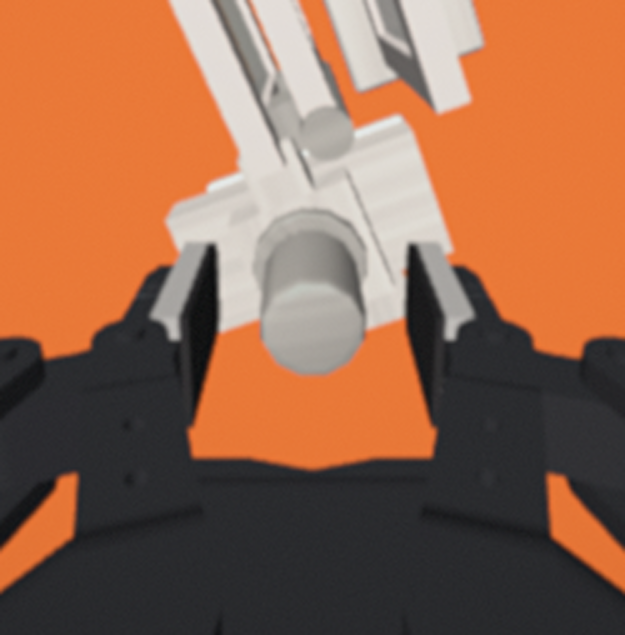

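Call:
jog_arm(series="0 0 15 0 0 0;0 0 25 0 0 0;0 0 35 0 0 0;0 0 30 0 0 0;-20 15 15 0 0 0;-30 25 0 0 0 0;-30 30 0 0 0 0;-30 30 0 0 0 0;-20 30 0 0 0 0;0 20 0 0 0 0;0 0 0 0 0 0")

```text
time_s: 19.22
ee_pos: [0.4972, 0.1316, 0.2442]
orientation: [0.595, 0.387, -0.58, 0.4]
wrist_force: [0.9, 0.2, 0.1]
gripper_width: 0.0427
```

```bash
python3 - <<'E'
from h import *
s,c=snap('top','t21'); print(s['ee_pos'],s['wrist_force'],s['gripper_width'])
crop('t21',210,130,310,230,7,'t21c')
s,c=snap('side','s21');crop('s21',170,120,310,230,5,'s21c')
E
```

```text
[0.49724647 0.13155898 0.24421831] [0.90741148 0.1890249  0.07597004] 0.04267550983776929
```

View pics/t21c.png

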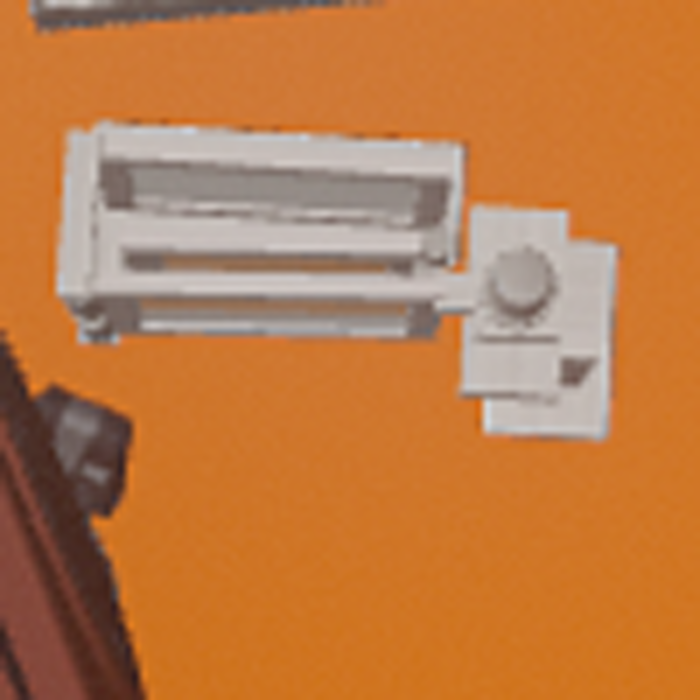

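View pics/s21c.png

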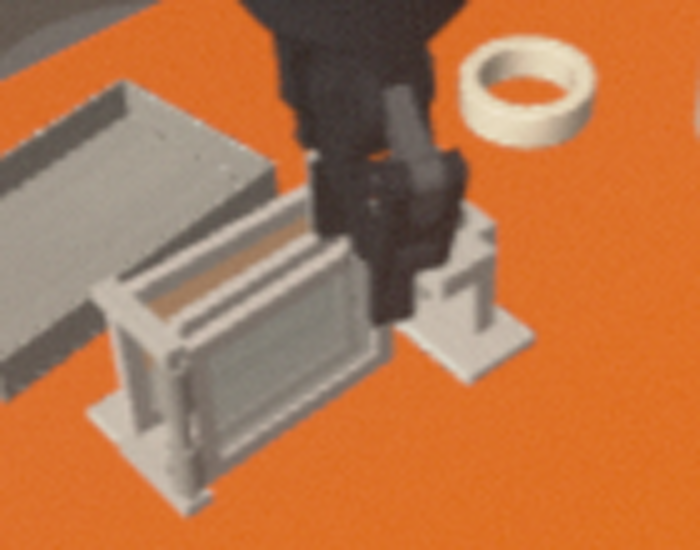

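View pics/t21.png

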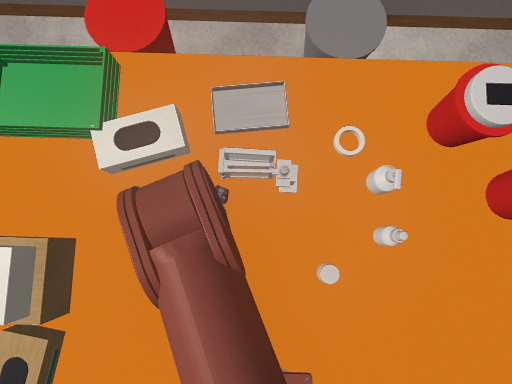

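```bash
python3 - <<'E'
from h import *
s,c=load('t21')
for a,b in [(522,275),(515,280),(528,270)]:
    u,v=210+(a-3)/7,130+(b-3)/7; print(px(s,c,u,v).round(4),px(s,c,u,v,.134).round(4))
snap('wrist','w22')
E
```

```text
[ 0.6336 -0.022   0.1338] [ 0.6335 -0.022   0.134 ]
[ 0.6316 -0.0195  0.1344] [ 0.6317 -0.0196  0.134 ]
[ 0.6352 -0.024   0.1349] [ 0.6354 -0.0241  0.134 ]
```

View pics/w22.png

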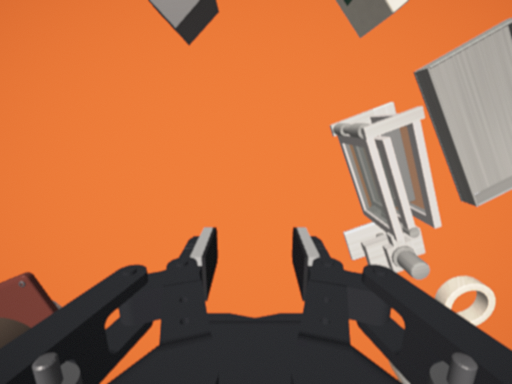

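```bash
python3 - <<'E'
from h import *
crop('w22',325,95,445,285,4,'w22c')
E
```

```text
(no output)
```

View pics/w22c.png

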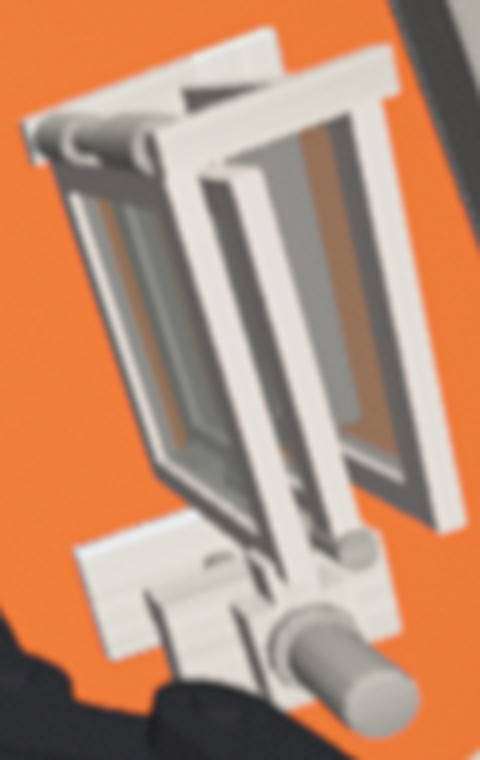

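```bash
python3 - <<'E'
from h import *
s,c=load('w22')
f=lambda a,b:np.array(px(s,c,325+(a-1.5)/4,95+(b-1.5)/4,.105))
# left/right top edges of mid and end leaves
def line(L1,R1,L2,R2):
    return (f(*L1)+f(*R1))/2,(f(*L2)+f(*R2))/2
A,B=line((185,250),(212,250),(262,500),(295,500))
C,D=line((250,250),(283,250),(314,500),(347,500))
for p,q in((A,B),(C,D)): d=p-q; print(p,q,np.degrees(np.arctan2(d[0],d[1])))
d=(A-B)/np.linalg.norm(A-B); n=np.array([d[1],-d[0]])
print((C-A)[:2]@n,(D-A)[:2]@n)
E
```

```text
[0.63265916 0.10611705 0.105     ] [0.63443592 0.02849812 0.105     ] -1.311317490297594
[0.64960993 0.09903929 0.105     ] [0.64826498 0.02261896 0.105     ] 1.0082650571676033
0.01678435690412509 0.01369089547739666
```

Call:
jog_arm(series="15 -15 5 0 0 0;25 -25 5 0 0 0;25 -25 0 0 0 0;25 -25 0 0 0 0;18 -25 0 0 0 0;0 0 0 0 0 0;0 0 0 0 0 0;0 0 0 0 0 0")

```text
time_s: 20.03
ee_pos: [0.6136, -0.0098, 0.2512]
orientation: [0.597, 0.381, -0.587, 0.393]
wrist_force: [-0.1, -0.7, -0.5]
gripper_width: 0.0428
```

```bash
python3 - <<'E'
from h import *
s,c=snap('wrist','w23');print(s['ee_pos'])
crop('w23',180,60,330,230,4.5,'w23c')
E
```

```text
[ 0.61359358 -0.00977138  0.25117263]
```

View pics/w23c.png

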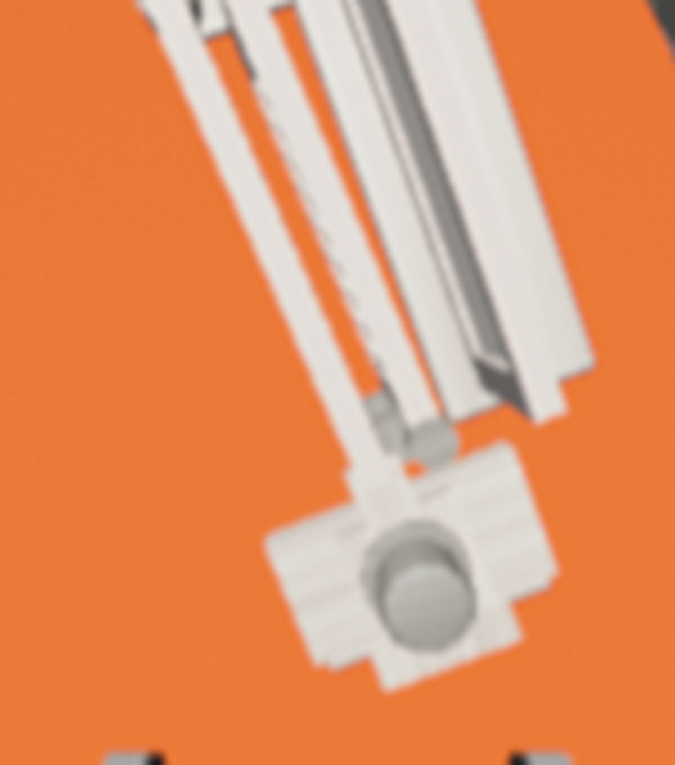

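```bash
python3 - <<'E'
from h import *
s,c=load('w23')
im=c['frame'].astype(float); sat=im[...,0]-im[...,2]
def cross(v):
    r=sat[v,180:330]; big=np.repeat(0,0); out=[]
    for i in range(len(r)-1):
        if (r[i]-80)*(r[i+1]-80)<0: out.append(round(180+i+(80-r[i])/(r[i+1]-r[i]),1))
    return out
for v in range(70,150,6): print(v,cross(v))
E
```

```text
70 [np.float64(215.9), np.float64(225.3), np.float64(232.2), np.float64(242.7), np.float64(248.1), np.float64(288.5), np.float64(328.5)]
76 [np.float64(218.8), np.float64(228.0), np.float64(234.8), np.float64(245.3), np.float64(250.3), np.float64(290.5)]
82 [np.float64(221.4), np.float64(230.7), np.float64(237.1), np.float64(247.8), np.float64(252.6), np.float64(292.5)]
88 [np.float64(224.1), np.float64(233.2), np.float64(239.6), np.float64(250.3), np.float64(254.8), np.float64(294.5)]
94 [np.float64(226.9), np.float64(235.8), np.float64(242.2), np.float64(253.0), np.float64(257.0), np.float64(296.5)]
100 [np.float64(229.4), np.float64(238.6), np.float64(244.8), np.float64(255.5), np.float64(259.3), np.float64(298.5)]
106 [np.float64(232.2), np.float64(241.3), np.float64(247.5), np.float64(257.9), np.float64(261.6), np.float64(300.5)]
112 [np.float64(234.9), np.float64(243.7), np.float64(250.1), np.float64(260.6), np.float64(263.7), np.float64(302.5)]
118 [np.float64(237.5), np.float64(246.3), np.float64(252.7), np.float64(263.2), np.float64(265.9), np.float64(304.5)]
124 [np.float64(240.3), np.float64(249.1), np.float64(255.2), np.float64(265.6), np.float64(268.3), np.float64(306.5)]
130 [np.float64(242.9), np.float64(251.7), np.float64(257.8), np.float64(268.2), np.float64(270.5), np.float64(308.5)]
136 [np.float64(245.5), np.float64(254.2), np.float64(260.5), np.float64(270.7), np.float64(272.6), np.float64(310.5)]
142 [np.float64(248.4), np.float64(256.9), np.float64(263.2), np.float64(273.3), np.float64(274.9)]
148 [np.float64(251.0), np.float64(275.8), np.float64(277.1), np.float64(304.6)]
```

```bash
python3 - <<'E'
from h import *
s,c=load('w23')
for n,a,b,z in [('midR',225.3,256.9,.105),('midL',215.9,248.4,.105),('endR',242.7,273.3,.105),('endL',232.2,263.2,.105),('endLlow',232.2,263.2,.01),('fixedbase/L',248.1,274.9,.01)]:
    p=px(s,c,a,70,z);q=px(s,c,b,142,z);d=p-q;print(n,p.round(4),q.round(4),np.degrees(np.arctan2(d[0],d[1])).round(2))
E
```

```text
midR [0.6376 0.1065 0.105 ] [0.6384 0.0294 0.105 ] -0.56
midL [0.6291 0.1102 0.105 ] [0.6301 0.033  0.105 ] -0.75
endR [0.6535 0.0997 0.105 ] [0.6544 0.0223 0.105 ] -0.68
endL [0.6439 0.1038 0.105 ] [0.6445 0.0267 0.105 ] -0.46
endLlow [0.6457 0.1208 0.01  ] [0.6465 0.0183 0.01  ] -0.46
fixedbase/L [0.665  0.1125 0.01  ] [0.6617 0.0116 0.01  ] 1.84
```

Call:
jog_arm(series="0 0 15 0 0 0;0 0 0 0 0 0;0 0 0 0 0 0;0 0 0 0 0 0;0 0 0 0 0 0")

```text
time_s: 20.5
ee_pos: [0.6113, -0.0076, 0.2661]
orientation: [0.596, 0.382, -0.586, 0.394]
wrist_force: [0.4, 0.3, -0.1]
gripper_width: 0.0428
```

```bash
python3 - <<'E'
from h import *
print(close_job()); 
E
```

```text
the job is handed in; nothing more can be done
None
```

The splash guard is packed up and locked, and I handed the job in at 20.5 s of the 72 s allowed.

I folded the end leaf onto its stop while the middle leaf stood about 80–88° open. I then swung the two together in against the fixed leaf. Last, I took the pin from its stand and put it down through the eye. It found the keeper's hole a few millimetres off the leaf's first position, and I moved the leaf with the pin to suit.

**Last checks**
- **Pin:** its head top measured 134 mm above the table, which is what it should be with the flange resting on the eye. The side view showed the shank coming out below the keeper plate.
- **Leaves:** the end and middle leaves are parallel to within about 0.2° and 16 mm apart. An earlier, oblique measurement had suggested about 2°, but I put that down to reading the pixels by eye; the closer view from above did not bear it out.
- **Forces:** the highest wrist force I read was about 7 N, as the pin was pressed home. I released that side load before opening the gripper. Readings were taken only at the end of each move, so brief peaks in between were not seen.
- **Bystanders:** in the last top view, the bottles, jar and tape roll stood where they had been. I checked this by eye only.
- **Robot:** the arm was clear of everything at hand-in.

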